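# Clear the carving ledge: sort sticks, heads and plumb bob

### The job

Tidy the ledge by putting each kind where it belongs: lay both bamboo burnishing sticks flat on the floor of the shallow undivided tray, side by side and not one on the other; stand the two carved puppet heads upright on their necks in the divided box, one in each bay; and stand the brass plumb bob on its cap, point up, on the floor of the aluminium bowl. Leave the half-carved farmer figure standing undisturbed, and let go of everything.

Things in the scene. Friction and masses are not known exactly. Their poses are not given: they have to be found in the camera images.
- stick_a: split-bamboo burnishing stick, a straight yellow-brown bar 130 x 16 x 12 mm with three dark node rings, 30 g, lying flat on the ledge. Origin at its centre (6 mm above the ledge); x runs along its length, z up.
- stick_b: split-bamboo burnishing stick, a straight yellow-brown bar 130 x 16 x 12 mm with three dark node rings, 30 g, lying flat on the ledge. Origin at its centre (6 mm above the ledge); x runs along its length, z up; the twin of stick_a.
- head_a: puppet head in unpainted fig wood, 71 mm tall, 50 g, standing on its flat round neck: neck 30 mm across up to height 16, then a round head, straight-sided and 42 mm across from height 34 to 46 (grip there), then a dome with a topknot; small nose on the -x side, ears at +-y. Origin at the centre of the neck's underside, z up.
- head_b: puppet head in unpainted fig wood, 71 mm tall, 50 g, standing on its flat round neck: neck 30 mm across up to height 16, then a round head, straight-sided and 42 mm across from height 34 to 46 (grip there), then a dome with a topknot; small nose on the -x side, ears at +-y. Origin at the centre of the neck's underside, z up; the twin of head_a.
- bob: brass plumb bob, 82 mm tall, about 0.36 kg, standing on its flat round cap with the point up. Cap 32 mm across, 8 mm high; plain round body 34 mm across from height 13 to 46 (grip there); cone to the point above. Origin at the centre of the cap's underside, z up through the point.
- stick_tray: shallow undivided wooden tray fixed to the ledge, outside 120 (x) x 210 (y) x 20 mm high, walls 6 mm, floor 5 mm thick (inside 108 x 198 mm). Origin at the centre of its underside; y along its length, z up.
- head_box: dark wooden box fixed to the ledge, parted by a cross wall at y = 0 into two equal bays: outside 100 (x) x 180 (y) x 30 mm high, walls and cross wall 6 mm, floor 6 mm thick. Each bay is 88 (x) x 81 (y) mm inside, centred at y = +43.5 or -43.5 mm. Origin at the centre of its underside, z up.
- bowl: plain aluminium bowl, loose, 0.35 kg, 42 mm high, 164 mm across the rim, flat round foot 116 mm across, wall 3 mm, flat inner floor 110 mm across and 4 mm above the ledge. Origin at the centre of its underside, z up.
- farmer: bystander: half-carved farmer figure in fig wood with a conical hat, loose, standing, 160 mm tall, 80 mm across the hat, base 68 mm across. Origin at the centre of its underside, z up. Not to be disturbed.
Things that resemble listed ones, but are neither listed nor needed, are in the scene too. Several things look just like the stick_tray: the one meant starts farthest to the robot's right.

How it is judged:
At the end, for the whole second after the job is handed in: Sticks level (0.12 rad) on the tray floor, centres under 18 mm above its underside, within 50 (x) and 45 mm (y) of its centre; heads upright (0.2 rad) on the box floor, one per bay; bob point up (0.15 rad) on the level bowl's floor, within 45 mm of its centre; all at rest, released (x of stick_a in the frame of stick_tray between -0.05 and 0.05 m and y of stick_a in the frame of stick_tray between -0.045 and 0.045 m and z of stick_a in the frame of stick_tray between 0 and 0.018 m and angle between stick_a's own x axis and vertical between 1.45 and 1.69 rad and linear speed of each of stick_a, stick_b, head_a, head_b, bob, bowl below 0.02 m/s and angular speed of each of stick_a, stick_b, head_a, head_b, bob, bowl below 0.3 rad/s and x of stick_b in the frame of stick_tray between -0.05 and 0.05 m and y of stick_b in the frame of stick_tray between -0.045 and 0.045 m and z of stick_b in the frame of stick_tray between 0 and 0.018 m and angle between stick_b's own x axis and vertical between 1.45 and 1.69 rad and ((y of head_a in the frame of head_box between -0.08 and -0.01 m and y of head_b in the frame of head_box between 0.01 and 0.08 m) or (y of head_a in the frame of head_box between 0.01 and 0.08 m and y of head_b in the frame of head_box between -0.08 and -0.01 m)) and x of head_a in the frame of head_box between -0.04 and 0.04 m and z of head_a in the frame of head_box between 0 and 0.012 m and angle between each of head_a, head_b's own z axis and vertical below 0.2 rad and x of head_b in the frame of head_box between -0.04 and 0.04 m and z of head_b in the frame of head_box between 0 and 0.012 m and horizontal distance between bob and bowl below 0.045 m and z of bob in the frame of bowl between 0 and 0.012 m and angle between bob's own z axis and vertical below 0.15 rad and angle between bowl's own z axis and vertical below 0.1 rad); the robot touches nothing.
It fails at once if the farmer figure is pushed more than 30 mm or tipped (distance of farmer from where it was at the start of the episode above 0.03 m or angle between farmer's own z axis and vertical above 0.3 rad).
It also fails if it takes over 131 s, if anything falls off the work surface, if the arm or the gripper's body presses on something with over 40 N, if the wrist force passes 120 N, or if a joint passes its speed limit or range.

### The arm

A 6-joint arm with a two-finger parallel gripper is mounted at the origin on the work surface. World frame = base frame: x ahead of the robot, y to its left, z up, the work surface at z = 0. Lengths are in m, angles in rad, forces in N, time in s.
With the tool pointing down it reaches from about 0.375 to 0.975 m from the base axis. Payload 3.8 kg.
Tool frame: the origin (TCP) lies midway between the tips of the shut fingers; the grasp point (between the pads) lies 19 mm behind it; z points along the fingers, y is the line along which they close (so a half turn about z gives the same grasp; the last joint's range is limited). The gripper opens to 85 mm and grips with 20 to 120 N. Pads are 22 mm wide; open, the fingers measure 114 mm over their backs; the gripper's body (76 mm by 85 mm) begins 54 mm behind the grasp point. The pads swing forward as they close: fully open they stand 13 mm farther back than shut.
Start: joints at [1.167, 0.264, 1.604, -0, 1.274, -0.037], TCP at [0.242, 0.63, 0.201] pointing down, gripper open.
Joint ranges: [-2.63, 2.63], [-0.94, 2.18], [0.31, 2.57], [-1.31, 4.45], [0, 2.66], [-2.55, 2.55]. Speed limits (rad/s): [2.57, 2.57, 3.14, 3.14, 3.14, 3.14].

### API

Orientations are given as a rotation vector (axis times angle).
In Python, from workcell import bot, cams gives the robot as it stands.
- The arm moves only by the tool play_rows, never from a script. Its argument "rows" is a list of rows, each a list of 2 entries, a list of its own where there are three numbers: the shift along the tool's x, y, z scaled (see below), then the turn, a rotation vector about the tool's x, y, z scaled (see below). A call has 1 to 20 rows; each row is the pose to reach, as a shift and turn from the pose commanded when the call began, along the tool's axes at that moment; what a row does not reach only later rows make up. The controller multiplies each number of a shift by 250 mm and each number of a turn by 45 degrees. A row lasts 1/12 s, in which the tool goes at most 41.7 mm and 7.16 degrees, less where a joint would pass 70% of its speed; a pose out of reach is approached as far as the arm can. A call with a number of a shift or a turn outside -1 to 1 is refused whole. A call with a gripper value outside its range is refused whole. "claw" is the opening, from -1 (shut) to 1 (fully open), set as the call begins (left out, the last holds). The fingers move at their own pace and stop on an object; "newtons" is the grip in N (left out, the last holds). Time passes only in rows, so rows that repeat a pose let the fingers close. It gives the time, the measured TCP pose, the force, the opening and the grip force at its end, in the units of the state.
- bot.read_state(): the state, without advancing time (a new reading comes with each control period).
- cams.read_camera(name): name is "scene" or "top"; returns a dict with "image" (420x560x3 uint8, red, green, blue), "K" (3x3 intrinsics, pixels), "T" (4x4, takes a point from camera to world coordinates). Camera axes: x right, y down, z forward; pixel columns grow to the right and rows downward; lengths in m; the calibration is good to about 2 mm. A picture is of the moment at which its call begins. There is no depth.
- bot.finish_job(): hands the job in; it is judged then, once.
The state is a dict: "time": time; "q": joint angles; "joint_vel": joint speeds; "joint_torque": joint torques, N m; "tool_pos": TCP position; "tcp_rot": TCP orientation; "wrist_force": force on the tool from outside, world axes, zero at the start; "torque": the same for the moment, N m; "width": opening from 0.0 (shut) to 1.0 (fully open); "grip_force": force on a finger pad.
Only numpy, scipy, OpenCV 4.12 (cv2) and the standard library are available. Lean on these libraries where they do the work, as an engineer would, in place of code of your own. Each camera call takes 0.05 s, during which the arm holds its last target. There are 200 camera calls.

## Working session

There is one attempt and no reset: what is moved stays moved. The work goes in short steps, Python scripts to look and compute and a tool call to move; the robot and the scene stay as the last step left them, time stands still between calls to the robot, and variables do not carry over. Pictures are saved under pics/ and viewed, at most 14 in all, crops included, and the job is handed in when it is done.

Besides the shell and the picture viewer there is one more tool, called after "Request:" in YAML: its name, and indented under it one key for each argument. play_rows: Moves the arm, as the interface text tells. Its arguments: {"type":"object","properties":{"rows":{"type":"array","items":{"type":"array"}},"claw":{"type":"number"},"newtons":{"type":"number"}},"required":["rows"]}

```bash
mkdir -p pics; python3 - <<'E'
from workcell import bot,cams
import cv2,numpy as np
print(bot.read_state())
for n in("scene","top"):
    c=cams.read_camera(n); cv2.imwrite(f"pics/{n}0.png",cv2.resize(c["image"][:,:,::-1],(800,600),interpolation=cv2.INTER_CUBIC)); print(n,c["K"].round(1).tolist(),c["T"].round(4).tolist())
    np.savez(f"{n}.npz",**c)
E
```

```text
{'time': 0.0, 'q': array([ 1.16709034e+00,  2.64769287e-01,  1.60535653e+00,  2.13007840e-05,
        1.27368756e+00, -3.68859773e-02]), 'joint_vel': array([-0.00051452,  0.00050788,  0.00054033, -0.00030041, -0.00146361,
       -0.00030831]), 'joint_torque': array([ 1.78587994e-03, -5.15088201e+01, -3.67326558e+01,  2.41938096e-04,
        1.23434613e-02, -1.60879199e-05]), 'tool_pos': array([0.24176476, 0.62937638, 0.19926066]), 'tcp_rot': array([-0.57289167, -3.08839997,  0.00339646]), 'wrist_force': array([-0.3391608 , -0.02721214, -0.52449819]), 'torque': array([-0.01582524, -0.002169  ,  0.02314863]), 'grip_force': 0.0, 'width': 1.001300325635632}
scene [[381.7, 0.0, 280.8], [0.0, 381.7, 212.3], [0.0, 0.0, 1.0]] [[-0.7846, 0.4968, -0.371, 0.9047], [0.6199, 0.643, -0.4498, 0.544], [0.0151, -0.5829, -0.8124, 1.0237], [0.0, 0.0, 0.0, 1.0]]
top [[458.6, 0.0, 282.9], [0.0, 458.6, 210.3], [0.0, 0.0, 1.0]] [[-0.0091, -0.9925, 0.1219, 0.3314], [-0.9999, 0.0105, 0.011, 0.0024], [-0.0122, -0.1218, -0.9925, 1.3395], [0.0, 0.0, 0.0, 1.0]]
```

View pics/top0.png

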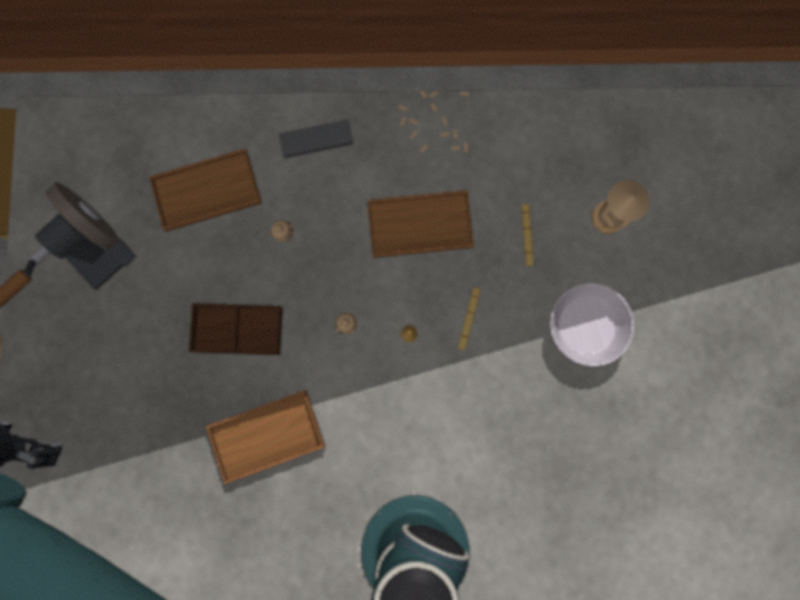

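View pics/scene0.png

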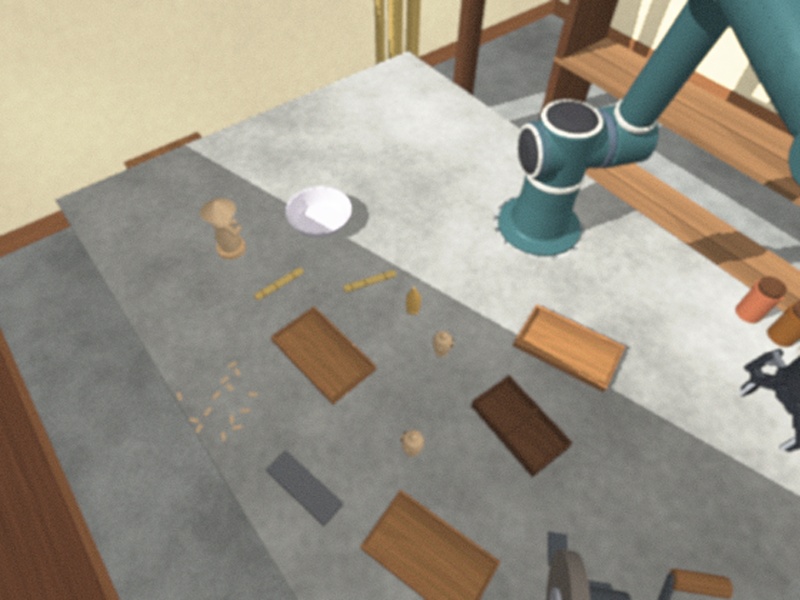

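Candidates (800×600 top picture):
- **Trays:** (420,223), (206,189) and (265,438). The one farthest right is (420,223).
- **Box:** (236,329).
- **Heads:** (281,230) and (346,323).
- **Bob:** (409,333).
- **Sticks:** (528,235) and (469,319).
- **Bowl:** (592,325).
- **Farmer:** foot (610,217), hat (628,200).
- **Not needed:** the grey slab (316,138), the chips, and the stand (85,230).

Next I'll take a close crop to check these.

```bash
python3 - <<'E'
import cv2,numpy as np
a=np.load("top.npz")["image"][:,:,::-1]
c=a[125:270,125:325]; d=a[125:270,250:450]
o=np.vstack([c,d])
for n,k in(("cl",c),("cr",d)):
    cv2.imwrite(f"pics/{n}.png",np.clip(cv2.resize(k,None,fx=4,fy=4,interpolation=cv2.INTER_CUBIC).astype(float)*1.6,0,255))
E
```

```text
[ WARN:0@0.073] global loadsave.cpp:1063 imwrite_ Unsupported depth image for selected encoder is fallbacked to CV_8U.
```

View pics/cl.png

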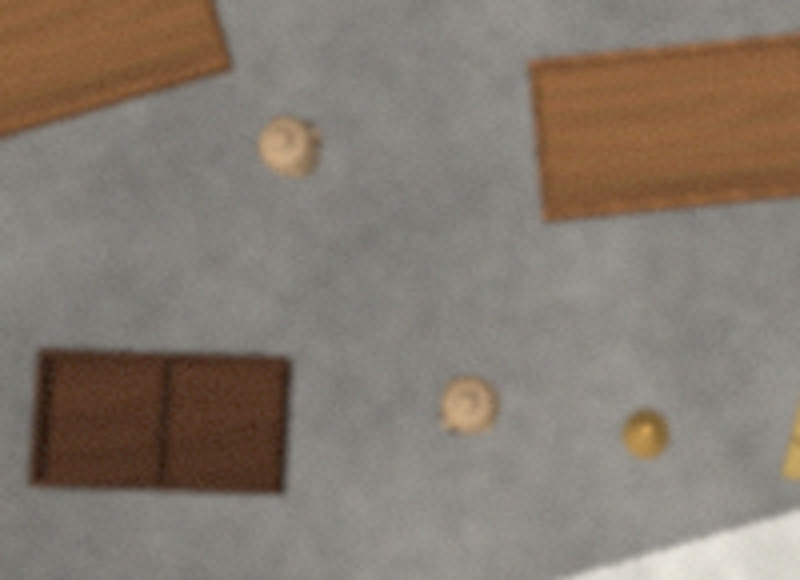

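View pics/cr.png

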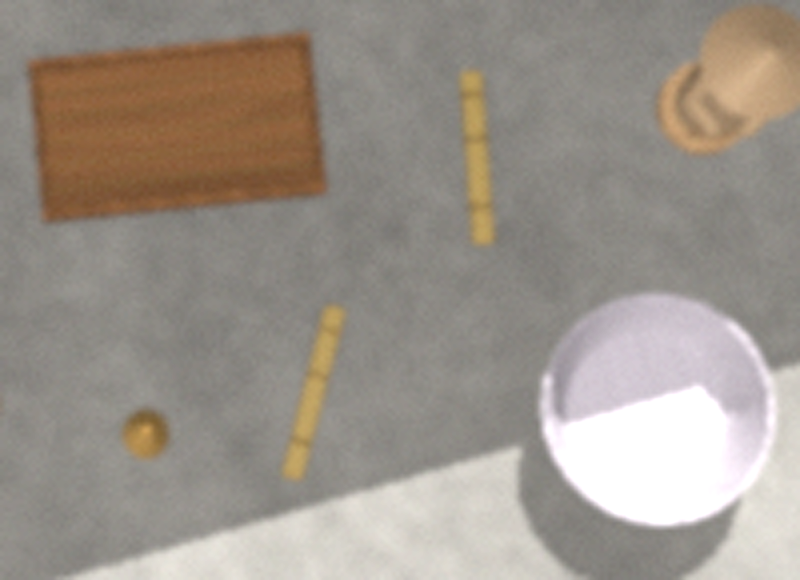

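The crops confirm the choice. The tray on the right has rim corners at crop (30,62), (308,35), (325,192) and (45,220) and is undivided. Both heads stand, at (289,147) and (469,405). The bob points up at (645,434), and the bowl rim is centred at (659,408).

```bash
cat > h.py <<'E'
import numpy as np,cv2
C={n:dict(np.load(n+".npz")) for n in("top","scene")}
def world(uv,z,n="top"):
    uv=np.atleast_2d(uv).astype(float); K,T=C[n]["K"],C[n]["T"]
    d=np.c_[uv,np.ones(len(uv))]@np.linalg.inv(K).T@T[:3,:3].T
    return T[:3,3]+d*((z-T[2,3])/d[:,2])[:,None]
def proj(p,n="scene"):
    K,T=C[n]["K"],C[n]["T"]; q=(np.atleast_2d(p)-T[:3,3])@T[:3,:3]@K.T
    return q[:,:2]/q[:,2:]
E
python3 - <<'E'
from h import *
L=lambda *p:np.array(p)/4+[125,125]
R=lambda *p:np.array(p)/4+[250,125]
def rep(n,p): print(n,p.round(4).tolist(),"scene800",(proj(p)/.7).round(0).tolist())
def box(n,c,z):
    w=world(c,z); e=np.linalg.norm(w-np.roll(w,-1,0),axis=1); ax=(w[0]+w[3]-w[1]-w[2]); rep(n,w.mean(0)); print("  edges",e.round(3),"yaw long axis",np.degrees(np.arctan2(ax[1],ax[0])).round(1))
box("box",L((40,350),(290,357),(284,492),(32,486)),.03)
box("tray",R((30,62),(308,35),(325,192),(45,220)),.02)
for n,p,z in(("head1",L((289,147)),.042),("head2",L((469,405)),.042),("bob",L((645,434)),.04),("bowl",R((659,408)),.042),("farmbase",R((707,108)),0.01)): rep(n,world(p,z))
# colour segmentation
for n in("top","scene"):
    h=cv2.cvtColor(C[n]["image"],cv2.COLOR_RGB2HSV)
    m=cv2.inRange(h,(18,90,60),(32,255,255))
    k,l,s,c=cv2.connectedComponentsWithStats(m)
    for i in range(1,k):
        if 60<s[i,4]<700:
            r=cv2.minAreaRect(np.argwhere(l==i)[:,::-1].astype(np.float32)); b=cv2.boxPoints(r); 
            e=sorted([(b[0]+b[1],b[2]+b[3],np.linalg.norm(b[1]-b[2])),(b[1]+b[2],b[3]+b[0],np.linalg.norm(b[0]-b[1]))],key=lambda t:-t[2])[0]
            w=world([e[0]/2,e[1]/2],.011,n); d=w[0]-w[1]
            print(n,(c[i]/.7).round(),s[i,4],"mid",w.mean(0).round(4),"len",np.linalg.norm(d).round(3),"yaw",np.degrees(np.arctan2(d[1],d[0])).round(1))
E
```

```text
box [0.4381, 0.3549, 0.03] scene800 [[521.0, 419.0]]
  edges [0.181 0.097 0.181 0.098] yaw long axis 87.9
tray [0.6519, -0.0178, 0.02] scene800 [[324.0, 349.0]]
  edges [0.206 0.119 0.206 0.119] yaw long axis 95.1
head1 [[0.635, 0.2634, 0.042]] scene800 [[413.0, 441.0]]
head2 [[0.4463, 0.1327, 0.042]] scene800 [[444.0, 341.0]]
bob [[0.4246, 0.0078, 0.04]] scene800 [[414.0, 299.0]]
bowl [[0.4392, -0.3558, 0.042]] scene800 [[319.0, 209.0]]
farmbase [[0.6638, -0.4097, 0.01]] scene800 [[232.0, 246.0]]
top [  5. 166.] 533 mid [0.7763 0.8522 0.011 ] len 0.281 yaw 3.7
top [527. 234.] 226 mid [ 0.6297 -0.2375  0.011 ] len 0.127 yaw 2.5
top [469. 318.] 213 mid [ 0.4567 -0.1138  0.011 ] len 0.127 yaw -15.1
top [408. 333.] 86 mid [0.4281 0.0087 0.011 ] len 0.029 yaw 44.4
scene [379.  29.] 246 mid [-0.245 -1.017  0.011] len 0.412 yaw -126.9
scene [395.  26.] 367 mid [-0.3002 -0.9923  0.011 ] len 0.387 yaw -127.9
scene [413.  25.] 311 mid [-0.3546 -0.9574  0.011 ] len 0.378 yaw -129.0
scene [278. 283.] 175 mid [ 0.633  -0.2379  0.011 ] len 0.127 yaw -177.7
scene [369. 280.] 160 mid [ 0.4595 -0.1145  0.011 ] len 0.127 yaw 164.4
scene [413. 301.] 139 mid [ 0.4136 -0.0071  0.011 ] len 0.073 yaw -129.1
```

```bash
cat >> h.py <<'E'
from scipy.spatial.transform import Rotation as Rn
def plan(*wps):
    """wps: (x,y,z,yaw of tool y in deg, modulo 180) -> numbers for play_rows, all in the frame of this moment"""
    from workcell import bot
    s=bot.read_state(); R=Rn.from_rotvec(s["tcp_rot"]); M=R.as_matrix(); y0=np.degrees(np.arctan2(M[1,1],M[0,1]))
    print("t",round(s["time"],2),"tcp",s["tool_pos"].round(4),"yaw",y0.round(1),"q6",s["q"][5].round(2),"w",round(s["width"],3),"gf",round(s["grip_force"],1),"F",s["wrist_force"].round(1))
    for x,y,z,yaw in wps:
        yw=y0+(yaw-y0+90)%180-90; a=np.radians(yw)
        Y=np.array([np.cos(a),np.sin(a),0]);Z=np.array([0,0,-1]);T=np.c_[np.cross(Y,Z),Y,Z]
        sh=M.T@(np.array([x,y,z])-s["tool_pos"])/.25; tr=np.degrees(Rn.from_matrix(M.T@T).as_rotvec())/45
        print([sh.round(3).tolist(),tr.round(3).tolist()])
E
python3 - <<'E'
from h import *
o=[]
for n,p in(("top",(.635,.2634,.045)),("top",(.4463,.1327,.045)),("scene",(.635,.2634,.04)),("scene",(.4463,.1327,.04))):
    u,v=proj(p,n)[0].round().astype(int); o.append(cv2.resize(C[n]["image"][v-14:v+15,u-14:u+15,::-1],(300,300),interpolation=cv2.INTER_CUBIC))
cv2.imwrite("pics/heads.png",cv2.convertScaleAbs(np.vstack([np.hstack(o[:2]),np.hstack(o[2:])]),alpha=1.4))
for p in((.635,.2634,.04),(.4463,.1327,.04)):
    for dx,dy in((.03,0),(0,.03)): print((proj(np.add(p,(dx,dy,0)))-proj(p)).round(1))
plan((.45,.5,.2,22),(.635,.263,.2,0))
E
```

```text
[[-8.8  6.7]]
[[7.1 8.6]]
[[-7.6  5.2]]
[[6.6 6.8]]
t 0.1 tcp [0.2418 0.6294 0.1994] yaw 69.0 q6 -0.04 w 0.999 gf 0.0 F [-0.4  0.1 -0.1]
[[-0.963, -0.185, -0.002], [-0.002, 0.001, 1.044]]
[[-1.994, -0.804, -0.001], [-0.002, 0.001, 1.533]]
```

View pics/heads.png

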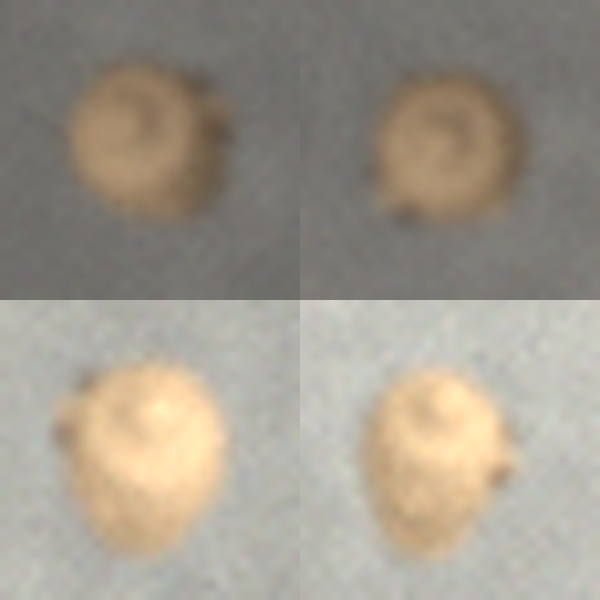

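Top row of the crop: head 1's nose points right and up, at (218,120). Head 2's nose points down and left, at (400,212). The scene crops agree, so I'll grip both obliquely, missing nose and ears: tool-y yaw 70° for head 1 and about 3° or 93° for head 2.

Request:
play_rows:
  rows:
    - [[-1,-0.4,0],[0,0,0]]
    - [[-1,-0.4,0],[0,0,0]]
    - [[-1,-0.4,0],[0,0,0]]
    - [[-1,-0.4,0],[0,0,0]]
    - [[-1,-0.4,0],[0,0,0]]
    - [[-1,-0.4,0],[0,0,0]]
    - [[-1,-0.4,0],[0,0,0]]
    - [[-1,-0.4,0],[0,0,0]]
  claw: 1
  newtons: 30

```text
time: 0.77
tool_pos: [0.4427, 0.4434, 0.2]
tcp_rot: [0.58, 3.087, -0.003]
wrist_force: [0.9, 0.1, -0.1]
width: 0.998
grip_force: 0.0
```

Request:
play_rows:
  rows:
    - [[-1,-0.4,0.1],[0,0,0]]
    - [[-1,-0.4,0.1],[0,0,0]]
    - [[-1,-0.4,0.1],[0,0,0]]
    - [[-1,-0.4,0.1],[0,0,0]]
    - [[-1,-0.4,0.1],[0,0,0]]
    - [[-1,-0.4,0.1],[0,0,0]]
    - [[-1,-0.4,0.2],[0,0,0]]
    - [[-1,-0.4,0.3],[0,0,0]]
    - [[-1,-0.4,0.3],[0,0,0]]
    - [[-1,-0.4,0.3],[0,0,0]]

```text
time: 1.6
tool_pos: [0.6347, 0.2639, 0.1228]
tcp_rot: [-0.572, -3.083, 0.004]
wrist_force: [0.6, -0.3, 0.9]
width: 0.998
grip_force: 0.0
```

```bash
python3 -c "
from h import *
plan((.635,.263,.12,70),(.635,.263,.022,70))"
```

```text
t 1.6 tcp [0.6347 0.2639 0.1228] yaw 69.0 q6 -0.85 w 0.998 gf 0.0 F [ 0.6 -0.3  0.9]
[[-0.003, -0.003, 0.011], [-0.005, -0.006, -0.023]]
[[-0.005, -0.001, 0.403], [-0.005, -0.006, -0.023]]
```

Request:
play_rows:
  rows:
    - [[0,0,0.15],[0,0,0]]
    - [[0,0,0.25],[0,0,0]]
    - [[0,0,0.35],[0,0,0]]
    - [[0,0,0.4],[0,0,0]]
    - [[0,0,0.4],[0,0,0]]
    - [[0,0,0.4],[0,0,0]]

```text
time: 2.1
tool_pos: [0.637, 0.2652, 0.0266]
tcp_rot: [0.571, 3.089, 0.001]
wrist_force: [-0.4, -0.2, 0.9]
width: 1.0
grip_force: 0.0
```

Request:
play_rows:
  rows:
    - [[0,0,0],[0,0,0]]
    - [[0,0,0],[0,0,0]]
    - [[0,0,0],[0,0,0]]
    - [[0,0,0],[0,0,0]]
    - [[0,0,0],[0,0,0]]
    - [[0,0,0],[0,0,0]]
    - [[0,0,0],[0,0,0]]
    - [[0,0,0],[0,0,0]]
    - [[0,0,0],[0,0,0]]
    - [[0,0,0],[0,0,0]]
  claw: -1
  newtons: 30

```text
time: 2.93
tool_pos: [0.6404, 0.2649, 0.0306]
tcp_rot: [0.572, 3.083, 0.005]
wrist_force: [-2.4, -1.8, 14.9]
width: 0.005
grip_force: 10.2
```

```bash
python3 -c "
from h import *
plan((.635,.263,.12,70),(.44,.398,.12,60),(.44,.398,.030,60))"
```

```text
t 2.93 tcp [0.6404 0.2649 0.0306] yaw 69.0 q6 -0.85 w 0.005 gf 10.2 F [-2.4 -1.8 14.9]
[[0.015, -0.013, -0.358], [0.005, 0.007, -0.023]]
[[0.937, 0.211, -0.362], [0.006, 0.006, 0.199]]
[[0.939, 0.209, -0.002], [0.006, 0.006, 0.199]]
```

```bash
python3 - <<'E'
from h import *
from workcell import cams
o=[]
for n in("top","scene"):
    im=cams.read_camera(n)["image"][:,:,::-1]; u,v=proj((.635,.2634,.045),n)[0].round().astype(int)
    o.append(cv2.resize(im[v-40:v+40,u-40:u+40],(400,400),interpolation=cv2.INTER_CUBIC))
cv2.imwrite("pics/a1.png",cv2.convertScaleAbs(np.hstack(o),alpha=1.3))
E
```

```text
(no output)
```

View pics/a1.png

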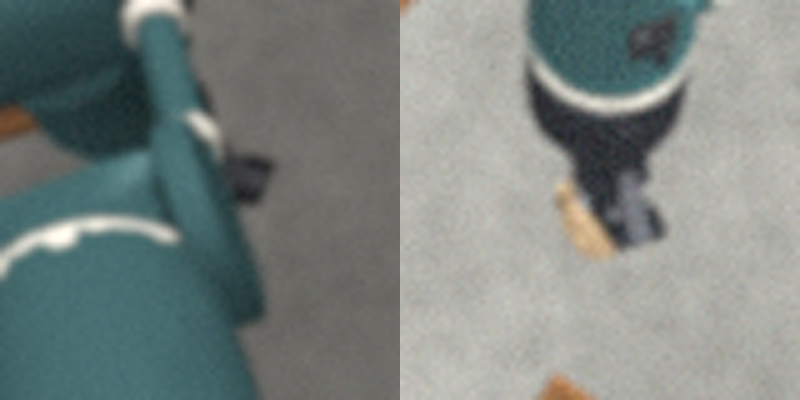

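The fingers closed fully and the head was squeezed out towards +x, because the pads met the dome too high. I'll lift clear and look.

Request:
play_rows:
  rows:
    - [[0,0,-0.05],[0,0,0]]
    - [[0,0,-0.15],[0,0,0]]
    - [[0,0,-0.3],[0,0,0]]
    - [[0,0,-0.45],[0,0,0]]
    - [[0.4,-0.2,-0.5],[0,0,0]]
    - [[0.7,0.3,-0.5],[0,0,0]]
    - [[0.7,0.6,-0.5],[0,0,0]]
    - [[0.7,0.9,-0.5],[0,0,0]]
    - [[0.7,0.9,-0.5],[0,0,0]]
    - [[0.7,0.9,-0.5],[0,0,0]]
  claw: 1

```text
time: 3.87
tool_pos: [0.5566, 0.461, 0.1497]
tcp_rot: [0.573, 3.088, 0.001]
wrist_force: [0.6, 0.2, 0.6]
width: 1.0
grip_force: 0.0
```

```bash
python3 - <<'E'
from h import *
from workcell import cams
o=[]
for n in("top","scene"):
    im=cams.read_camera(n)["image"][:,:,::-1]; u,v=proj((.635,.2634,.045),n)[0].round().astype(int)
    print(n,u-25,v-25)
    o.append(cv2.resize(im[v-25:v+25,u-25:u+25],(400,400),interpolation=cv2.INTER_CUBIC))
cv2.imwrite("pics/a2.png",cv2.convertScaleAbs(np.hstack(o),alpha=1.3))
plan()
E
```

```text
top 172 137
scene 264 283
t 3.97 tcp [0.5558 0.4657 0.1491] yaw 69.3 q6 -0.55 w 0.999 gf 0.0 F [ 0.9  0.1 -0.2]
```

View pics/a2.png

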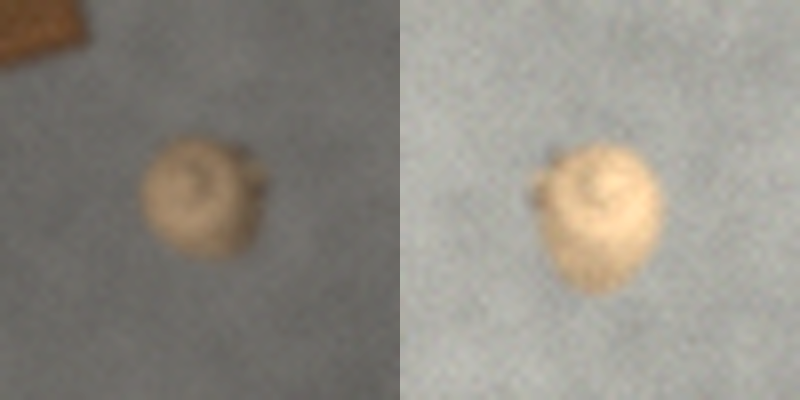

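```bash
python3 - <<'E'
from h import *
for z in (.06,.065,.07): print(z,world((172+200/8,137+178/8),z)[0].round(4),world((264+200/8,283+183/8),z,"scene")[0].round(4))
for z in(.04,.046): print(z,world((197.2,161.1),z).round(4))
m={}
for n in("top","scene"):
    from workcell import cams
    im=cams.read_camera(n)["image"]; h=cv2.cvtColor(im,cv2.COLOR_RGB2HSV)
    k=cv2.inRange(h,(5,60,60),(25,190,255)); u,v=proj((.635,.2634,.045),n)[0].round().astype(int)
    K,l,s,c=cv2.connectedComponentsWithStats(k); 
    for i in range(1,K):
        if np.hypot(*(c[i]-[u,v]))<8 and s[i,4]>20: print(n,s[i],c[i],[world(c[i],z,n)[0].round(4).tolist() for z in(.035,.045)])
plan((.635,.262,.12,70))
E
```

```text
0.06 [0.6381 0.2606 0.06  ] [0.6362 0.2625 0.06  ]
0.065 [0.6369 0.2596 0.065 ] [0.6376 0.2639 0.065 ]
0.07 [0.6357 0.2586 0.07  ] [0.639  0.2654 0.07  ]
0.04 [[0.6374 0.264  0.04  ]]
0.046 [[0.636  0.2628 0.046 ]]
top [190 154  15  15 179] [196.96648045 161.20111732] [[0.6383, 0.2657, 0.035], [0.6359, 0.2636, 0.045]]
scene [281 301  16  18 215] [288.34883721 309.36744186] [[0.6369, 0.2618, 0.035], [0.6396, 0.2646, 0.045]]
t 4.07 tcp [0.5565 0.4605 0.1485] yaw 69.1 q6 -0.55 w 1.0 gf 0.0 F [-1.5 -0.3 -0.5]
[[-0.576, -0.63, 0.115], [-0.001, -0.0, -0.019]]
```

Request:
play_rows:
  rows:
    - [[-0.2,-0.2,0],[0,0,0]]
    - [[-0.35,-0.35,0],[0,0,0]]
    - [[-0.5,-0.5,0],[0,0,0]]
    - [[-0.58,-0.63,0.1],[0,0,0]]
    - [[-0.58,-0.63,0.1],[0,0,0]]
    - [[-0.58,-0.63,0.1],[0,0,0]]
    - [[-0.58,-0.63,0.1],[0,0,0]]
    - [[-0.58,-0.63,0.1],[0,0,0]]

```text
time: 4.73
tool_pos: [0.6359, 0.2587, 0.1238]
tcp_rot: [-0.578, -3.087, -0.0]
wrist_force: [0.1, 0.5, -0.2]
width: 1.0
grip_force: 0.0
```

```bash
python3 -c "
from h import *
plan((.637,.262,.015,70))"
```

```text
t 4.73 tcp [0.6359 0.2587 0.1238] yaw 68.8 q6 -0.85 w 1.0 gf 0.0 F [ 0.1  0.5 -0.2]
[[0.0, 0.014, 0.435], [-0.0, -0.001, -0.027]]
```

Request:
play_rows:
  rows:
    - [[0,0.01,0.1],[0,0,0]]
    - [[0,0.01,0.1],[0,0,0]]
    - [[0,0.01,0.1],[0,0,0]]
    - [[0,0.01,0.1],[0,0,0]]
    - [[0,0.01,0.1],[0,0,0]]

```text
time: 5.15
tool_pos: [0.6373, 0.264, 0.1002]
tcp_rot: [0.571, 3.088, 0.001]
wrist_force: [-0.2, -0.3, 0.5]
width: 0.998
grip_force: 0.0
```

```bash
python3 -c "
from h import *
from workcell import cams
plan((.637,.262,.015,70))
cams.read_camera('top')
plan((.637,.262,.015,70))"
```

```text
t 5.15 tcp [0.6373 0.264  0.1002] yaw 69.1 q6 -0.85 w 0.998 gf 0.0 F [-0.2 -0.3  0.5]
[[-0.001, -0.008, 0.341], [0.001, 0.001, -0.021]]
t 5.2 tcp [0.6374 0.2638 0.1003] yaw 69.0 q6 -0.85 w 1.0 gf 0.0 F [ 0.4 -0.4 -0.2]
[[-0.001, -0.008, 0.341], [0.002, 0.002, -0.021]]
```

Request:
play_rows:
  rows:
    - [[0,-0.005,0.1],[0,0,0]]
    - [[0,-0.005,0.2],[0,0,0]]
    - [[0,-0.005,0.28],[0,0,0]]
    - [[0,-0.005,0.34],[0,0,0]]
    - [[0,-0.005,0.34],[0,0,0]]
    - [[0,-0.005,0.34],[0,0,0]]
    - [[0,-0.005,0.34],[0,0,0]]
    - [[0,-0.005,0.34],[0,0,0]]

```text
time: 5.87
tool_pos: [0.6382, 0.2623, 0.0161]
tcp_rot: [0.572, 3.086, 0.003]
wrist_force: [0.5, -0.5, 0.6]
width: 1.001
grip_force: 0.0
```

Request:
play_rows:
  rows:
    - [[0,0,0],[0,0,0]]
    - [[0,0,0],[0,0,0]]
    - [[0,0,0],[0,0,0]]
    - [[0,0,0],[0,0,0]]
    - [[0,0,0],[0,0,0]]
    - [[0,0,0],[0,0,0]]
    - [[0,0,0],[0,0,0]]
    - [[0,0,0],[0,0,0]]
  claw: -1
  newtons: 25

```text
time: 6.53
tool_pos: [0.6379, 0.2623, 0.0152]
tcp_rot: [0.573, 3.086, 0.003]
wrist_force: [1.1, 2.2, 5.8]
width: 0.439
grip_force: 24.4
```

```bash
python3 -c "
from h import *
plan((.637,.262,.13,70),(.44,.398,.13,70),(.44,.398,.030,70))"
```

```text
t 6.53 tcp [0.6379 0.2623 0.0152] yaw 69.0 q6 -0.85 w 0.439 gf 24.4 F [1.1 2.2 5.8]
[[0.002, -0.001, -0.459], [0.003, 0.003, -0.023]]
[[0.933, 0.224, -0.461], [0.003, 0.003, -0.023]]
[[0.934, 0.223, -0.061], [0.003, 0.003, -0.023]]
```

Request:
play_rows:
  rows:
    - [[0,0,-0.05],[0,0,0]]
    - [[0,0,-0.15],[0,0,0]]
    - [[0,0,-0.25],[0,0,0]]
    - [[0,0,-0.35],[0,0,0]]
    - [[0,0,-0.4],[0,0,0]]
    - [[0,0,-0.4],[0,0,0]]

```text
time: 7.03
tool_pos: [0.6386, 0.2621, 0.118]
tcp_rot: [0.572, 3.084, 0.004]
wrist_force: [-0.1, 1.4, -1.4]
width: 0.439
grip_force: 22.6
```

Request:
play_rows:
  rows:
    - [[0.05,0.01,0],[0,0,0]]
    - [[0.15,0.04,0],[0,0,0]]
    - [[0.28,0.07,0],[0,0,0]]
    - [[0.42,0.1,0],[0,0,0]]
    - [[0.56,0.14,0],[0,0,0]]
    - [[0.7,0.17,0],[0,0,0]]
    - [[0.82,0.2,0],[0,0,0]]
    - [[0.9,0.22,0],[0,0,0]]
    - [[0.93,0.22,0],[0,0,0]]
    - [[0.93,0.22,0],[0,0,0]]
    - [[0.93,0.22,0],[0,0,0]]
    - [[0.93,0.22,0],[0,0,0]]
    - [[0.93,0.22,0],[0,0,0]]

```text
time: 8.12
tool_pos: [0.4401, 0.3954, 0.1134]
tcp_rot: [-0.575, -3.088, 0.001]
wrist_force: [0.3, -0.5, -0.1]
width: 0.439
grip_force: 22.6
```

```bash
python3 - <<'E'
from h import *
from workcell import cams
o=[]
for n in("top","scene"):
    im=cams.read_camera(n)["image"][:,:,::-1]; u,v=proj((.44,.398,.12),n)[0].round().astype(int)
    o.append(cv2.resize(im[v-40:v+40,u-40:u+40],(400,400),interpolation=cv2.INTER_CUBIC))
cv2.imwrite("pics/a3.png",cv2.convertScaleAbs(np.hstack(o),alpha=1.3))
plan((.44,.398,.022,70))
E
```

```text
t 8.22 tcp [0.4402 0.3956 0.1137] yaw 68.9 q6 -0.51 w 0.439 gf 22.6 F [-0.1  0.8 -0.6]
[[0.004, 0.009, 0.367], [-0.0, 0.0, -0.025]]
```

View pics/a3.png

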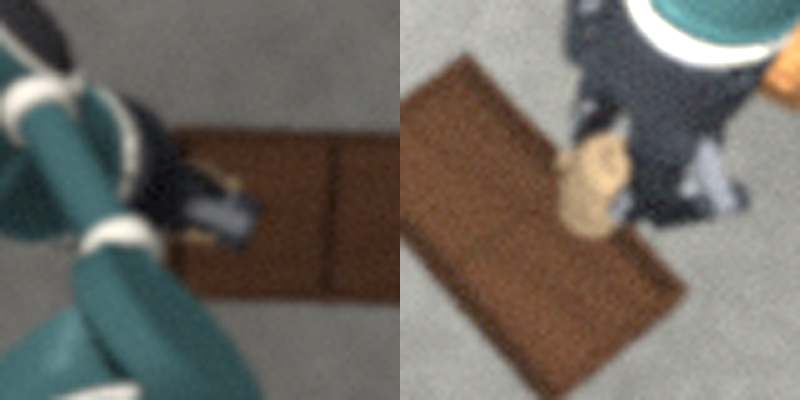

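The head is held upright over the far-left bay. I'll lower it, release with a small opening, and rise.

Request:
play_rows:
  rows:
    - [[0,0.01,0.1],[0,0,0]]
    - [[0,0.01,0.2],[0,0,0]]
    - [[0,0.01,0.28],[0,0,0]]
    - [[0,0.01,0.33],[0,0,0]]
    - [[0,0.01,0.35],[0,0,0]]
    - [[0,0.01,0.365],[0,0,0]]
    - [[0,0.01,0.367],[0,0,0]]
    - [[0,0.01,0.367],[0,0,0]]
    - [[0,0.01,0.367],[0,0,0]]

```text
time: 8.97
tool_pos: [0.4411, 0.3995, 0.0235]
tcp_rot: [0.573, 3.087, 0.003]
wrist_force: [-0.5, -1.0, -0.8]
width: 0.441
grip_force: 22.6
```

Request:
play_rows:
  rows:
    - [[0,0,0],[0,0,0]]
    - [[0,0,0],[0,0,0]]
    - [[0,0,0],[0,0,0]]
    - [[0,0,0],[0,0,0]]
    - [[0,0,-0.03],[0,0,0]]
    - [[0,0,-0.1],[0,0,0]]
    - [[0,0,-0.2],[0,0,0]]
    - [[0,0,-0.35],[0,0,0]]
    - [[0,0,-0.45],[0,0,0]]
    - [[0,0,-0.45],[0,0,0]]
    - [[0,0,-0.45],[0,0,0]]
    - [[0,0,-0.45],[0,0,0]]
  claw: 0.15

```text
time: 9.97
tool_pos: [0.4398, 0.3984, 0.1347]
tcp_rot: [-0.573, -3.089, 0.0]
wrist_force: [0.3, 0.5, -1.1]
width: 0.571
grip_force: 0.0
```

```bash
python3 -c "
from h import *
plan((.4475,.133,.13,93),(.4475,.133,.015,93))"
```

```text
t 9.97 tcp [0.4398 0.3984 0.1347] yaw 69.0 q6 -0.51 w 0.571 gf 0.0 F [ 0.3  0.5 -1.1]
[[-0.409, -0.98, 0.019], [-0.0, -0.0, -0.534]]
[[-0.409, -0.98, 0.479], [-0.0, -0.0, -0.534]]
```

Request:
play_rows:
  rows:
    - [[-0.1,-0.25,0],[0,0,-0.2]]
    - [[-0.2,-0.5,0],[0,0,-0.4]]
    - [[-0.3,-0.7,0],[0,0,-0.53]]
    - [[-0.38,-0.9,0.02],[0,0,-0.53]]
    - [[-0.41,-0.98,0.02],[0,0,-0.53]]
    - [[-0.41,-0.98,0.02],[0,0,-0.53]]
    - [[-0.41,-0.98,0.02],[0,0,-0.53]]
    - [[-0.41,-0.98,0.02],[0,0,-0.53]]
    - [[-0.41,-0.98,0.02],[0,0,-0.53]]
    - [[-0.41,-0.98,0.02],[0,0,-0.53]]
    - [[-0.41,-0.98,0.02],[0,0,-0.53]]
    - [[-0.41,-0.98,0.02],[0,0,-0.53]]
  claw: 1

```text
time: 10.97
tool_pos: [0.4478, 0.1343, 0.1293]
tcp_rot: [0.08, -3.14, -0.0]
wrist_force: [0.6, -0.0, 0.3]
width: 0.993
grip_force: 0.0
```

```bash
python3 - <<'E'
from h import *
from workcell import cams
o=[]
for n in("top","scene"):
    im=cams.read_camera(n)["image"]; h=cv2.cvtColor(im,cv2.COLOR_RGB2HSV)
    u,v=proj((.44,.398,.04),n)[0].round().astype(int)
    o.append(cv2.resize(im[v-25:v+25,u-25:u+25,::-1],(300,300),interpolation=cv2.INTER_CUBIC))
cv2.imwrite("pics/a4.png",cv2.convertScaleAbs(np.hstack(o),alpha=1.3))
# head2 centroid, in the starting pictures
for n in("top","scene"):
    h=cv2.cvtColor(C[n]["image"],cv2.COLOR_RGB2HSV); k=cv2.inRange(h,(5,60,60),(25,190,255)); K,l,s,c=cv2.connectedComponentsWithStats(k); u,v=proj((.4463,.1327,.045),n)[0]
    for i in range(1,K):
        if np.hypot(*(c[i]-[u,v]))<8 and s[i,4]>20: print(n,s[i],[world(c[i],z,n)[0].round(4).tolist() for z in(.035,.045)])
plan((.4475,.133,.015,93))
E
```

```text
top [235 219  15  14 166] [[0.448, 0.1346, 0.035], [0.4471, 0.1336, 0.045]]
scene [303 232  15  18 183] [[0.4485, 0.1313, 0.035], [0.4531, 0.1355, 0.045]]
t 11.07 tcp [0.4479 0.1342 0.1295] yaw 92.9 q6 -1.38 w 1.0 gf 0.0 F [-0.1 -0.   0.3]
[[0.002, -0.005, 0.458], [0.0, -0.0, -0.001]]
```

View pics/a4.png

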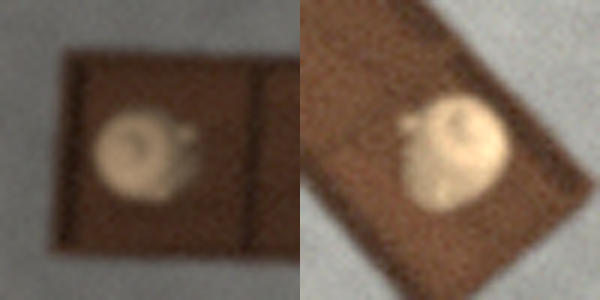

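Head 1 stands in the left bay, at (145,155) in the left crop. Next I'll grasp head 2 and carry it to the other bay.

Request:
play_rows:
  rows:
    - [[0,0,0.12],[0,0,0]]
    - [[0,0,0.24],[0,0,0]]
    - [[0,0,0.34],[0,0,0]]
    - [[0,0,0.41],[0,0,0]]
    - [[0,0,0.455],[0,0,0]]
    - [[0,0,0.458],[0,0,0]]
    - [[0,0,0.458],[0,0,0]]
    - [[0,0,0.458],[0,0,0]]
    - [[0,0,0.458],[0,0,0]]

```text
time: 11.82
tool_pos: [0.4495, 0.1337, 0.0166]
tcp_rot: [-0.078, 3.138, 0.001]
wrist_force: [0.0, 0.2, -0.3]
width: 1.0
grip_force: 0.0
```

Request:
play_rows:
  rows:
    - [[0,0,0],[0,0,0]]
    - [[0,0,0],[0,0,0]]
    - [[0,0,0],[0,0,0]]
    - [[0,0,0],[0,0,0]]
    - [[0,0,0],[0,0,0]]
    - [[0,0,0],[0,0,0]]
    - [[0,0,0],[0,0,0]]
    - [[0,0,0],[0,0,0]]
  claw: -1
  newtons: 25

```text
time: 12.48
tool_pos: [0.4486, 0.1326, 0.016]
tcp_rot: [-0.078, 3.14, -0.002]
wrist_force: [-0.4, -1.9, 6.8]
width: 0.43
grip_force: 23.7
```

Request:
play_rows:
  rows:
    - [[0,0,-0.05],[0,0,0]]
    - [[0,0,-0.15],[0,0,0]]
    - [[0,0,-0.25],[0,0,0]]
    - [[0,0,-0.35],[0,0,0]]
    - [[0,0,-0.4],[0,0,0]]
    - [[0,0,-0.4],[0,0,0]]
    - [[0,0,-0.4],[0,0,0]]
    - [[0,0,-0.4],[0,0,0]]

```text
time: 13.15
tool_pos: [0.4468, 0.1329, 0.1138]
tcp_rot: [0.078, -3.139, 0.001]
wrist_force: [-0.5, 0.3, -0.8]
width: 0.432
grip_force: 22.6
```

```bash
python3 -c "
from h import *
plan((.4365,.3105,.115,93),(.4365,.3105,.0225,93))"
```

```text
t 13.15 tcp [0.4468 0.1329 0.1138] yaw 92.8 q6 -1.38 w 0.432 gf 22.6 F [-0.5  0.3 -0.8]
[[0.006, 0.711, -0.005], [-0.0, -0.003, -0.004]]
[[0.005, 0.711, 0.365], [-0.0, -0.003, -0.004]]
```

Request:
play_rows:
  rows:
    - [[0,0.06,0],[0,0,0]]
    - [[0,0.18,0],[0,0,0]]
    - [[0,0.31,0],[0,0,0]]
    - [[0,0.44,0],[0,0,0]]
    - [[0,0.56,0],[0,0,0]]
    - [[0,0.66,0],[0,0,0]]
    - [[0,0.71,0],[0,0,0]]
    - [[0,0.71,0],[0,0,0]]
    - [[0,0.71,0],[0,0,0]]
    - [[0,0.71,0],[0,0,0]]
    - [[0,0.71,0.08],[0,0,0]]
    - [[0,0.71,0.18],[0,0,0]]
    - [[0,0.71,0.26],[0,0,0]]
    - [[0,0.71,0.32],[0,0,0]]
    - [[0,0.71,0.35],[0,0,0]]
    - [[0,0.71,0.365],[0,0,0]]
    - [[0,0.71,0.365],[0,0,0]]
    - [[0,0.71,0.365],[0,0,0]]
    - [[0,0.71,0.365],[0,0,0]]
    - [[0,0.71,0.365],[0,0,0]]

```text
time: 14.82
tool_pos: [0.4401, 0.311, 0.0251]
tcp_rot: [-0.078, 3.139, 0.002]
wrist_force: [0.3, -0.4, -0.6]
width: 0.428
grip_force: 22.7
```

Request:
play_rows:
  rows:
    - [[0,0,0],[0,0,0]]
    - [[0,0,0],[0,0,0]]
    - [[0,0,0],[0,0,0]]
    - [[0,0,0],[0,0,0]]
    - [[0,0,-0.03],[0,0,0]]
    - [[0,0,-0.1],[0,0,0]]
    - [[0,0,-0.2],[0,0,0]]
    - [[0,0,-0.35],[0,0,0]]
    - [[0,0,-0.45],[0,0,0]]
    - [[0,0,-0.45],[0,0,0]]
    - [[0,0,-0.45],[0,0,0]]
    - [[0,0,-0.45],[0,0,0]]
  claw: 0.15

```text
time: 15.82
tool_pos: [0.4388, 0.3102, 0.1362]
tcp_rot: [0.078, -3.14, 0.0]
wrist_force: [-0.7, 0.0, 0.1]
width: 0.577
grip_force: 0.0
```

```bash
python3 -c "
from h import *
plan((.425,.07,.15,93),(.425,.008,.135,93))"
```

```text
t 15.82 tcp [0.4388 0.3102 0.1362] yaw 92.8 q6 -1.05 w 0.577 gf 0.0 F [-0.7  0.   0.1]
[[0.103, -0.957, -0.055], [-0.0, -0.0, -0.004]]
[[0.115, -1.205, 0.005], [-0.0, -0.0, -0.004]]
```

Request:
play_rows:
  rows:
    - [[0.02,-0.15,-0.05],[0,0,0]]
    - [[0.04,-0.3,-0.05],[0,0,0.15]]
    - [[0.06,-0.45,-0.05],[0,0,0.3]]
    - [[0.08,-0.6,-0.05],[0,0,0.45]]
    - [[0.1,-0.75,-0.05],[0,0,0.6]]
    - [[0.1,-0.9,-0.05],[0,0,0.75]]
    - [[0.1,-0.95,-0.05],[0,0,0.9]]
    - [[0.1,-0.95,-0.05],[0,0,1]]
    - [[0.1,-0.95,-0.05],[0,0,1]]
    - [[0.1,-0.95,-0.05],[0,0,1]]
    - [[0.1,-0.95,-0.05],[0,0,1]]
    - [[0.1,-0.95,-0.05],[0,0,1]]
  claw: 1
  newtons: 60

```text
time: 16.82
tool_pos: [0.4254, 0.0725, 0.1482]
tcp_rot: [-1.126, -2.931, 0.001]
wrist_force: [-0.5, 0.3, 0.3]
width: 1.0
grip_force: 0.0
```

```bash
python3 -c "
from h import *
plan((.425,.008,.135,48),(.425,.008,.017,48))"
```

```text
t 16.82 tcp [0.4254 0.0725 0.1482] yaw 48.0 q6 -0.73 w 1.0 gf 0.0 F [-0.5  0.3  0.3]
[[-0.172, -0.193, 0.053], [-0.001, -0.001, -0.001]]
[[-0.172, -0.192, 0.525], [-0.001, -0.001, -0.001]]
```

Request:
play_rows:
  rows:
    - [[-0.08,-0.09,0],[0,0,0]]
    - [[-0.15,-0.17,0],[0,0,0]]
    - [[-0.172,-0.192,0],[0,0,0]]
    - [[-0.172,-0.192,0],[0,0,0]]
    - [[-0.172,-0.192,0],[0,0,0]]
    - [[-0.172,-0.192,0],[0,0,0]]
    - [[-0.172,-0.192,0.12],[0,0,0]]
    - [[-0.172,-0.192,0.24],[0,0,0]]
    - [[-0.172,-0.192,0.36],[0,0,0]]
    - [[-0.172,-0.192,0.45],[0,0,0]]
    - [[-0.172,-0.192,0.5],[0,0,0]]
    - [[-0.172,-0.192,0.525],[0,0,0]]
    - [[-0.172,-0.192,0.525],[0,0,0]]
    - [[-0.172,-0.192,0.525],[0,0,0]]
    - [[-0.172,-0.192,0.525],[0,0,0]]
    - [[-0.172,-0.192,0.525],[0,0,0]]

```text
time: 18.15
tool_pos: [0.4271, 0.0077, 0.019]
tcp_rot: [1.129, 2.929, 0.001]
wrist_force: [0.0, 0.2, 0.2]
width: 0.996
grip_force: 0.0
```

Request:
play_rows:
  rows:
    - [[0,0,0],[0,0,0]]
    - [[0,0,0],[0,0,0]]
    - [[0,0,0],[0,0,0]]
    - [[0,0,0],[0,0,0]]
    - [[0,0,0],[0,0,0]]
    - [[0,0,0],[0,0,0]]
    - [[0,0,0],[0,0,0]]
    - [[0,0,0],[0,0,0]]
    - [[0,0,0],[0,0,0]]
  claw: -1
  newtons: 60

```text
time: 18.9
tool_pos: [0.4256, 0.0073, 0.018]
tcp_rot: [-1.13, -2.931, 0.001]
wrist_force: [-1.7, -1.3, 5.5]
width: 0.302
grip_force: 55.2
```

```bash
python3 -c "
from h import *
plan((.425,.008,.14,48),(.43,-.17,.14,20))"
```

```text
t 18.9 tcp [0.4256 0.0073 0.018 ] yaw 47.8 q6 -0.88 w 0.302 gf 55.2 F [-1.7 -1.3  5.5]
[[0.004, 0.0, -0.488], [-0.001, 0.0, -0.004]]
[[-0.489, -0.514, -0.487], [-0.001, 0.0, 0.619]]
```

Request:
play_rows:
  rows:
    - [[0,0,-0.05],[0,0,0]]
    - [[0,0,-0.13],[0,0,0]]
    - [[0,0,-0.23],[0,0,0]]
    - [[0,0,-0.33],[0,0,0]]
    - [[0,0,-0.41],[0,0,0]]
    - [[-0.03,-0.03,-0.45],[0,0,0]]
    - [[-0.08,-0.08,-0.45],[0,0,0]]
    - [[-0.15,-0.15,-0.45],[0,0,0]]
    - [[-0.23,-0.23,-0.45],[0,0,0]]
    - [[-0.32,-0.32,-0.45],[0,0,0]]
    - [[-0.41,-0.42,-0.45],[0,0,0]]
    - [[-0.5,-0.52,-0.45],[0,0,0]]

```text
time: 19.9
tool_pos: [0.4295, -0.1742, 0.1286]
tcp_rot: [-1.129, -2.929, -0.0]
wrist_force: [1.1, 0.7, -2.6]
width: 0.304
grip_force: 54.4
```

Request:
play_rows:
  rows:
    - [[-0.09,-0.09,0],[0,0,0]]
    - [[-0.18,-0.18,0],[0,0,0]]
    - [[-0.27,-0.27,0],[0,0,0]]
    - [[-0.35,-0.36,0],[0,0,0]]
    - [[-0.42,-0.43,0],[0,0,0]]
    - [[-0.47,-0.48,0],[0,0,0]]
    - [[-0.5,-0.51,0],[0,0,0]]
    - [[-0.51,-0.52,0],[0,0,0]]
    - [[-0.51,-0.52,0],[0,0,0]]
    - [[-0.51,-0.52,0],[0,0,0]]
    - [[-0.51,-0.52,0],[0,0,0]]
    - [[-0.51,-0.52,0],[0,0,0]]

```text
time: 20.9
tool_pos: [0.4383, -0.3533, 0.1301]
tcp_rot: [-1.128, -2.932, -0.001]
wrist_force: [-0.1, 0.3, -3.6]
width: 0.304
grip_force: 54.4
```

```bash
python3 -c "
from h import *
from workcell import cams
o=[]
for n in('top','scene'):
    im=cams.read_camera(n)['image'][:,:,::-1]; u,v=proj((.44,-.356,.08),n)[0].round().astype(int)
    o.append(cv2.resize(im[v-50:v+50,u-50:u+50],(400,400),interpolation=cv2.INTER_CUBIC))
cv2.imwrite('pics/b1.png',np.hstack(o))
plan((.4395,-.356,.023,48))"
```

```text
t 21.0 tcp [ 0.4384 -0.3537  0.1302] yaw 47.9 q6 -1.56 w 0.303 gf 54.4 F [-1.1 -0.3 -4.8]
[[-0.01, -0.004, 0.429], [0.0, 0.0, -0.002]]
```

View pics/b1.png

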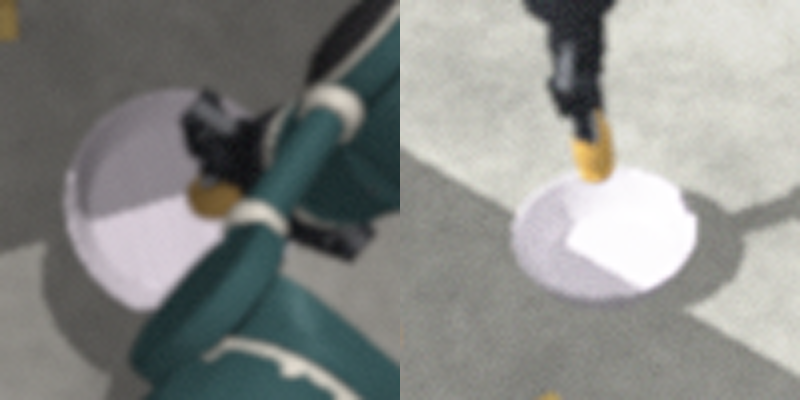

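The bob is held over the bowl, which is at (160,200) in the left crop. I'll lower it now.

Request:
play_rows:
  rows:
    - [[-0.01,0,0.06],[0,0,0]]
    - [[-0.01,0,0.15],[0,0,0]]
    - [[-0.01,0,0.24],[0,0,0]]
    - [[-0.01,0,0.31],[0,0,0]]
    - [[-0.01,0,0.36],[0,0,0]]
    - [[-0.01,0,0.39],[0,0,0]]
    - [[-0.01,0,0.41],[0,0,0]]
    - [[-0.01,0,0.41],[0,0,0]]
    - [[-0.01,0,0.41],[0,0,0]]
    - [[-0.01,0,0.41],[0,0,0]]

```text
time: 21.83
tool_pos: [0.441, -0.3571, 0.0289]
tcp_rot: [1.129, 2.929, -0.001]
wrist_force: [-0.2, -0.2, -3.6]
width: 0.306
grip_force: 54.4
```

```bash
python3 -c "
from h import *
plan((.4395,-.356,.023,48))"
```

```text
t 21.83 tcp [ 0.441  -0.3571  0.0289] yaw 47.8 q6 -1.56 w 0.306 gf 54.4 F [-0.2 -0.2 -3.6]
[[0.008, -0.001, 0.024], [0.0, 0.003, -0.004]]
```

Request:
play_rows:
  rows:
    - [[0,0,0.01],[0,0,0]]
    - [[0,0,0.018],[0,0,0]]
    - [[0,0,0.022],[0,0,0]]
    - [[0,0,0.022],[0,0,0]]
    - [[0,0,0.022],[0,0,0]]
    - [[0,0,0.022],[0,0,0]]

```text
time: 22.33
tool_pos: [0.4401, -0.3564, 0.0222]
tcp_rot: [1.13, 2.931, -0.0]
wrist_force: [-0.3, -0.6, -2.2]
width: 0.306
grip_force: 54.6
```

Request:
play_rows:
  rows:
    - [[0,0,0],[0,0,0]]
    - [[0,0,0],[0,0,0]]
    - [[0,0,0],[0,0,0]]
    - [[0,0,0],[0,0,0]]
    - [[0,0,0],[0,0,0]]
    - [[0,0,-0.03],[0,0,0]]
    - [[0,0,-0.1],[0,0,0]]
    - [[0,0,-0.2],[0,0,0]]
    - [[0,0,-0.35],[0,0,0]]
    - [[0,0,-0.5],[0,0,0]]
    - [[0,0,-0.55],[0,0,0]]
    - [[0,0,-0.55],[0,0,0]]
    - [[0,0,-0.55],[0,0,0]]
    - [[0,0,-0.55],[0,0,0]]
  claw: 0.1

```text
time: 23.5
tool_pos: [0.4393, -0.3556, 0.1584]
tcp_rot: [-1.129, -2.93, -0.001]
wrist_force: [0.0, 0.0, -1.2]
width: 0.548
grip_force: 0.0
```

```bash
python3 -c "
from h import *
plan((.458,-.114,.15,75),(.458,-.114,.1,75))"
```

```text
t 23.5 tcp [ 0.4393 -0.3556  0.1584] yaw 47.8 q6 -1.56 w 0.548 gf 0.0 F [ 0.   0.  -1.2]
[[0.593, 0.767, 0.035], [0.001, -0.002, -0.604]]
[[0.593, 0.767, 0.235], [0.001, -0.002, -0.604]]
```

Request:
play_rows:
  rows:
    - [[0.08,0.1,0],[0,0,-0.15]]
    - [[0.16,0.21,0],[0,0,-0.3]]
    - [[0.25,0.32,0],[0,0,-0.45]]
    - [[0.34,0.44,0],[0,0,-0.6]]
    - [[0.43,0.56,0],[0,0,-0.6]]
    - [[0.52,0.67,0.05],[0,0,-0.6]]
    - [[0.59,0.77,0.15],[0,0,-0.6]]
    - [[0.59,0.77,0.25],[0,0,-0.6]]
    - [[0.59,0.77,0.3],[0,0,-0.6]]
    - [[0.59,0.77,0.3],[0,0,-0.6]]
    - [[0.59,0.77,0.3],[0,0,-0.6]]
    - [[0.59,0.77,0.3],[0,0,-0.6]]
  claw: 1
  newtons: 40

```text
time: 24.5
tool_pos: [0.4598, -0.1148, 0.0844]
tcp_rot: [-0.415, -3.113, -0.0]
wrist_force: [-0.2, -0.7, 0.2]
width: 1.004
grip_force: 0.0
```

```bash
python3 -c "
from h import *
plan((.458,-.114,.0035,74.7))"
```

```text
t 24.5 tcp [ 0.4598 -0.1148  0.0844] yaw 74.8 q6 -1.6 w 1.004 gf 0.0 F [-0.2 -0.7  0.2]
[[0.007, 0.001, 0.324], [-0.0, -0.001, 0.002]]
```

Request:
play_rows:
  rows:
    - [[0.005,0,0.1],[0,0,0]]
    - [[0.005,0,0.2],[0,0,0]]
    - [[0.005,0,0.28],[0,0,0]]
    - [[0.005,0,0.326],[0,0,0]]
    - [[0.005,0,0.326],[0,0,0]]
    - [[0.005,0,0.326],[0,0,0]]
    - [[0.005,0,0.326],[0,0,0]]
    - [[0.005,0,0.326],[0,0,0]]

```text
time: 25.17
tool_pos: [0.4605, -0.115, 0.0048]
tcp_rot: [0.415, 3.111, -0.001]
wrist_force: [-0.1, -0.5, -0.2]
width: 0.999
grip_force: 0.0
```

Request:
play_rows:
  rows:
    - [[0,0,0],[0,0,0]]
    - [[0,0,0],[0,0,0]]
    - [[0,0,0],[0,0,0]]
    - [[0,0,0],[0,0,0]]
    - [[0,0,0],[0,0,0]]
    - [[0,0,0],[0,0,0]]
    - [[0,0,0],[0,0,0]]
    - [[0,0,0],[0,0,0]]
    - [[0,0,0],[0,0,0]]
    - [[0,0,0],[0,0,0]]
  claw: -1
  newtons: 40

```text
time: 26.0
tool_pos: [0.4587, -0.1143, 0.0031]
tcp_rot: [-0.415, -3.114, -0.0]
wrist_force: [-1.1, -0.5, 0.4]
width: 0.002
grip_force: 0.0
```

Request:
play_rows:
  rows:
    - [[0,0,-0.04],[0,0,0]]
    - [[0,0,-0.12],[0,0,0]]
    - [[0,0,-0.22],[0,0,0]]
    - [[0,0,-0.3],[0,0,0]]
    - [[0,0,-0.35],[0,0,0]]
    - [[0,0,-0.35],[0,0,0]]
    - [[0,0,-0.35],[0,0,0]]
    - [[0,0,-0.35],[0,0,0]]

```text
time: 26.67
tool_pos: [0.4581, -0.1141, 0.09]
tcp_rot: [-0.414, -3.113, -0.0]
wrist_force: [-0.3, -0.2, 0.0]
width: -0.001
grip_force: 0.0
```

```bash
python3 -c "
from h import *
c,s=np.cos(np.radians(5.1)),np.sin(np.radians(5.1))
x,y=.6525-.022*c,-.0178-.022*s; print(x,y)
plan((x,y,.09,38),(x,y,.09,5.1))"
```

```text
0.630587096560963 -0.019755674531061713
t 26.67 tcp [ 0.4581 -0.1141  0.09  ] yaw 74.8 q6 -1.6 w -0.001 gf 0.0 F [-0.3 -0.2  0. ]
[[-0.567, 0.545, -0.0], [-0.0, -0.001, 0.819]]
[[-0.567, 0.545, -0.0], [-0.001, -0.001, 1.55]]
```

The fingers closed on nothing, so I'll look at the stick.

```bash
cat >> h.py <<'E'
def sticks():
    from workcell import cams
    ims={}
    for n in("top","scene"):
        im=cams.read_camera(n)["image"]; ims[n]=im
        h=cv2.cvtColor(im,cv2.COLOR_RGB2HSV); m=cv2.inRange(h,(18,90,60),(32,255,255))
        k,l,s,c=cv2.connectedComponentsWithStats(m)
        for i in range(1,k):
            w=world(c[i],.011,n)[0]
            if s[i,4]>25 and abs(w[1])<.3 and .3<w[0]<.8:
                r=cv2.minAreaRect(np.argwhere(l==i)[:,::-1].astype(np.float32)); b=cv2.boxPoints(r)
                e=max([(b[0]+b[1],b[2]+b[3],np.linalg.norm(b[1]-b[2])),(b[1]+b[2],b[3]+b[0],np.linalg.norm(b[0]-b[1]))],key=lambda t:t[2])
                q=world([e[0]/2,e[1]/2],.011,n); d=q[0]-q[1]
                print(n,s[i,4],"mid",q.mean(0)[:2].round(4),"len",np.linalg.norm(d).round(3),"yaw",np.degrees(np.arctan(d[1]/d[0])).round(1))
    return ims
E
python3 - <<'E'
from h import *
ims=sticks(); o=[]
for n in("top","scene"):
    u,v=proj((.458,-.114,.02),n)[0].round().astype(int)
    o.append(cv2.resize(ims[n][v-40:v+40,u-40:u+40,::-1],(400,400),interpolation=cv2.INTER_CUBIC))
cv2.imwrite("pics/c1.png",np.hstack(o))
E
```

```text
top 207 mid [ 0.6327 -0.2373] len 0.121 yaw 2.2
top 98 mid [ 0.4242 -0.1043] len 0.059 yaw -15.1
scene 174 mid [ 0.6324 -0.2379] len 0.126 yaw 2.3
scene 161 mid [ 0.4599 -0.115 ] len 0.126 yaw -14.5
```

View pics/c1.png

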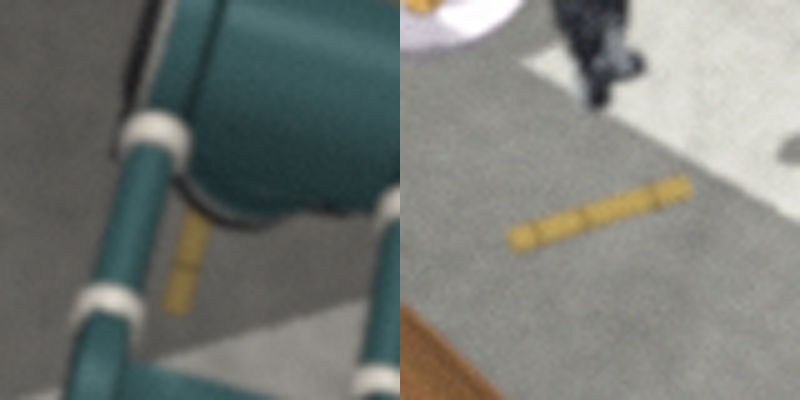

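```bash
python3 - <<'E'
from h import *
u,v=proj((.458,-.114,.02))[0].round()
for z in(.09,.1,.11,.12): print(z,((proj((.4581,-.1141,z))[0]-[u-40,v-40])*5+[400,0]).round())
for n,p in(("+x",(.4681,-.1141,.1)),("+y",(.4581,-.1041,.1))):print(n,((proj(p)[0]-[u-40,v-40])*5+[400,0]).round())
from workcell import cams
im=cams.read_camera("scene")["image"][:,:,::-1]; u,v=proj((.4581,-.1141,.1))[0].round().astype(int); print(u-20,v-20)
c=cv2.resize(im[v-20:v+20,u-20:u+20],(480,480),interpolation=cv2.INTER_CUBIC)
for z in(.09,.1,.11): cv2.circle(c,tuple(int(t) for t in (proj((.4581,-.1141,z))[0]-[u-20,v-20]+.5)*12),2,(0,0,255),-1)
cv2.imwrite("pics/c2.png",cv2.convertScaleAbs(c,alpha=1.6))
E
```

```text
0.09 [597. 134.]
0.1 [597. 124.]
0.11 [596. 113.]
0.12 [596. 103.]
+x [584. 131.]
+y [606. 133.]
238 159
```

View pics/c2.png

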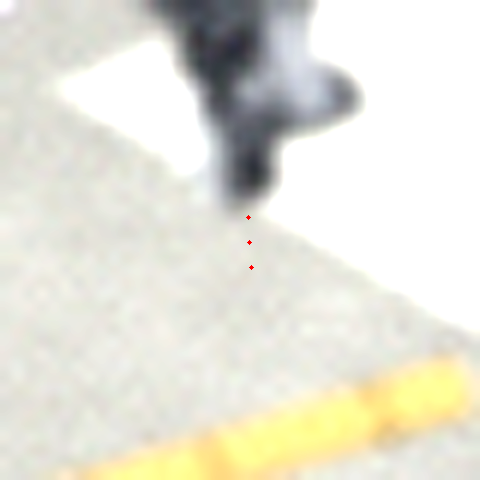

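The shut tips sit about 20–25 mm above the reported TCP: tip at (245,205), with the projected TCP lower at (251,267). I'll calibrate the height by touching the bare ledge beside the stick.

Request:
play_rows:
  rows:
    - [[0,0.12,0],[0,0,0]]
    - [[0,0.24,0],[0,0,0]]
    - [[0,0.24,0.1],[0,0,0]]
    - [[0,0.24,0.2],[0,0,0]]
    - [[0,0.24,0.3],[0,0,0]]
    - [[0,0.24,0.36],[0,0,0]]
    - [[0,0.24,0.36],[0,0,0]]
    - [[0,0.24,0.36],[0,0,0]]
    - [[0,0.24,0.36],[0,0,0]]
    - [[0,0.24,0.36],[0,0,0]]

```text
time: 27.65
tool_pos: [0.4758, -0.0567, 0.0018]
tcp_rot: [0.415, 3.112, -0.0]
wrist_force: [0.2, -0.3, 0.4]
width: 0.0
grip_force: 0.0
```

Request:
play_rows:
  rows:
    - [[0,0,0.01],[0,0,0]]
    - [[0,0,0.02],[0,0,0]]
    - [[0,0,0.02],[0,0,0]]
    - [[0,0,0.02],[0,0,0]]
    - [[0,0,0.02],[0,0,0]]

```text
time: 28.07
tool_pos: [0.4745, -0.0564, -0.0042]
tcp_rot: [0.415, 3.114, -0.0]
wrist_force: [-1.1, 0.5, 0.1]
width: 0.002
grip_force: 0.0
```

Request:
play_rows:
  rows:
    - [[0,0,0.01],[0,0,0]]
    - [[0,0,0.02],[0,0,0]]
    - [[0,0,0.02],[0,0,0]]
    - [[0,0,0.02],[0,0,0]]
    - [[0,0,0.02],[0,0,0]]

```text
time: 28.48
tool_pos: [0.4743, -0.0564, -0.0096]
tcp_rot: [-0.414, -3.114, 0.0]
wrist_force: [0.3, 0.3, 0.3]
width: -0.0
grip_force: 0.0
```

Still free below zero, which confirms the offset. I'll keep going down in 4 mm steps.

Request:
play_rows:
  rows:
    - [[0,0,0.01],[0,0,0]]
    - [[0,0,0.016],[0,0,0]]
    - [[0,0,0.016],[0,0,0]]
    - [[0,0,0.016],[0,0,0]]

```text
time: 28.82
tool_pos: [0.4742, -0.0563, -0.0136]
tcp_rot: [-0.415, -3.114, -0.0]
wrist_force: [-0.2, -0.6, -0.1]
width: -0.001
grip_force: 0.0
```

Request:
play_rows:
  rows:
    - [[0,0,0.01],[0,0,0]]
    - [[0,0,0.016],[0,0,0]]
    - [[0,0,0.016],[0,0,0]]
    - [[0,0,0.016],[0,0,0]]

```text
time: 29.15
tool_pos: [0.4742, -0.0563, -0.0176]
tcp_rot: [-0.414, -3.114, -0.0]
wrist_force: [-0.2, -0.0, 0.1]
width: 0.001
grip_force: 0.0
```

Request:
play_rows:
  rows:
    - [[0,0,0.01],[0,0,0]]
    - [[0,0,0.016],[0,0,0]]
    - [[0,0,0.016],[0,0,0]]
    - [[0,0,0.016],[0,0,0]]

```text
time: 29.48
tool_pos: [0.4742, -0.0564, -0.0216]
tcp_rot: [-0.415, -3.114, 0.0]
wrist_force: [0.0, -0.1, 0.5]
width: 0.002
grip_force: 0.0
```

Request:
play_rows:
  rows:
    - [[0,0,0.01],[0,0,0]]
    - [[0,0,0.012],[0,0,0]]
    - [[0,0,0.012],[0,0,0]]
    - [[0,0,0.012],[0,0,0]]

```text
time: 29.82
tool_pos: [0.4743, -0.0564, -0.0245]
tcp_rot: [-0.415, -3.114, 0.0]
wrist_force: [-0.4, 0.5, -0.0]
width: 0.001
grip_force: 0.0
```

Request:
play_rows:
  rows:
    - [[0,0,0.01],[0,0,0]]
    - [[0,0,0.012],[0,0,0]]
    - [[0,0,0.012],[0,0,0]]
    - [[0,0,0.012],[0,0,0]]

```text
time: 30.15
tool_pos: [0.4743, -0.0564, -0.0275]
tcp_rot: [-0.415, -3.114, 0.0]
wrist_force: [-0.1, -0.0, -0.1]
width: 0.001
grip_force: 0.0
```

Request:
play_rows:
  rows:
    - [[0,0,0.01],[0,0,0]]
    - [[0,0,0.012],[0,0,0]]
    - [[0,0,0.012],[0,0,0]]
    - [[0,0,0.012],[0,0,0]]

```text
time: 30.48
tool_pos: [0.4743, -0.0564, -0.0305]
tcp_rot: [-0.415, -3.114, -0.0]
wrist_force: [-0.5, 0.5, 0.0]
width: 0.001
grip_force: 0.0
```

```bash
python3 - <<'E'
from h import *
from workcell import cams
for n in("scene",):
    g=cv2.cvtColor(cams.read_camera(n)["image"],cv2.COLOR_RGB2GRAY)
    for z in(-.03,-.02,-.01,0,.01): print(z,proj((.4743,-.0564,z),n)[0].round(1))
    u,v=proj((.4743,-.0564,0),n)[0].round().astype(int)
    print(u-8,v-18); print(g[v-18:v+8,u-8:u+9])
E
```

```text
-0.03 [265.9 216.6]
-0.02 [265.8 214.8]
-0.01 [265.8 213.1]
0 [265.7 211.3]
0.01 [265.7 209.6]
258 193
[[ 49  44  34  37  46  49  46  46  48  46  42  43  41  48  73 116 140]
 [ 68  44  37  36  48  46  44  45  41  40  44  39  45  44  87 126 143]
 [ 84  49  40  32  48  42  40  43  44  40  40  41  42  53  87 124 145]
 [ 92  53  42  42  49  41  38  41  33  38  48  40  41  55  90 125 144]
 [102  67  44  45  45  39  41  36  40  44  50  53  54  66  95 127 140]
 [117  84  54  41  37  35  34  38  39  50  63  70  62  66 100 132 146]
 [130 104  64  41  37  34  41  36  35  55  68  83  81  69  98 127 141]
 [138 117  81  51  39  38  42  37  37  51  74  86  82  88 108 131 144]
 [149 127  92  50  35  39  34  38  29  50  77  97  98 105 120 137 139]
 [147 140 105  64  40  38  46  39  42  51  66  90 105 111 132 137 144]
 [148 145 118  85  58  32  44  40  32  47  70  88 106 109 123 130 141]
 [150 146 136 109  72  47  40  41  46  52  69  84  96 105 103 112 124]
 [152 153 146 119  75  45  40  42  53  62  71  86  94  95  88  84  97]
 [148 146 143 121  82  59  48  44  52  72  73  75  95  95  88  71  66]
 [146 142 139 121  97  82  63  43  51  57  63  65  80  92  87  75  69]
 [143 148 139 127 118 106  81  48  34  44  43  56  77  87  91  85  81]
 [142 142 135 126 120 110  85  54  37  38  45  61  81  89 103 105 114]
 [140 141 139 128 125 109  84  39  37  47  62  86 105 115 121 131 129]
 [141 140 142 135 125 117  90  56  47  60  91 111 128 133 138 134 136]
 [146 142 144 138 134 124  96  86  88 100 118 129 141 140 137 140 135]
 [141 145 144 140 142 133 124 114 121 131 132 142 140 140 139 139 134]
 [143 145 143 144 138 140 142 140 138 141 139 144 141 137 139 139 134]
 [139 142 142 139 141 141 140 144 144 139 136 137 139 140 142 137 142]
 [136 136 139 136 139 141 138 139 143 136 143 141 139 142 140 137 135]
 [138 134 137 137 138 140 137 134 135 142 140 142 142 143 144 137 142]
 [137 134 133 139 133 135 134 135 134 132 140 136 139 136 141 138 136]]
```

Request:
play_rows:
  rows:
    - [[0,0,0.008],[0,0,0]]
    - [[0,0,0.008],[0,0,0]]
    - [[0,0,0.008],[0,0,0]]
    - [[0,0,0.008],[0,0,0]]

```text
time: 30.87
tool_pos: [0.4746, -0.0564, -0.0307]
tcp_rot: [-0.414, -3.114, 0.0]
wrist_force: [-5.4, 1.2, 15.8]
width: 0.001
grip_force: 8.0
```

Request:
play_rows:
  rows:
    - [[0,0,0.008],[0,0,0]]
    - [[0,0,0.008],[0,0,0]]
    - [[0,0,0.008],[0,0,0]]
    - [[0,0,0.008],[0,0,0]]

```text
time: 31.2
tool_pos: [0.4746, -0.0564, -0.0308]
tcp_rot: [-0.414, -3.113, 0.0]
wrist_force: [-12.5, 1.6, 34.5]
width: -0.001
grip_force: 17.1
```

Request:
play_rows:
  rows:
    - [[0,0,0.008],[0,0,0]]
    - [[0,0,0.008],[0,0,0]]
    - [[0,0,0.008],[0,0,0]]
    - [[0,0,0.008],[0,0,0]]

```text
time: 31.53
tool_pos: [0.4746, -0.0564, -0.0309]
tcp_rot: [-0.414, -3.112, 0.0]
wrist_force: [-20.2, 3.6, 52.5]
width: 0.001
grip_force: 26.1
```

Contact with the ledge comes at a reading of z = −0.0307, so readings are 31 mm low. The earlier placings were relative heights, so they still hold. Now back to the stick.

Request:
play_rows:
  rows:
    - [[0,0,-0.1],[0,0,0]]
    - [[0,0,-0.25],[0,0,0]]
    - [[0,-0.12,-0.25],[0,0,0]]
    - [[0,-0.24,-0.25],[0,0,0]]
    - [[0,-0.24,-0.25],[0,0,0]]
    - [[0,-0.24,-0.25],[0,0,0]]
    - [[0,-0.24,-0.25],[0,0,0]]
    - [[0,-0.24,-0.25],[0,0,0]]
    - [[0,-0.24,-0.25],[0,0,0]]
  claw: 1

```text
time: 32.28
tool_pos: [0.4586, -0.1135, 0.0257]
tcp_rot: [-0.413, -3.113, -0.001]
wrist_force: [0.6, 0.3, -0.4]
width: 0.997
grip_force: 0.0
```

```bash
python3 -c "
from h import *
plan((.459,-.1145,-.0285,74.9))"
```

```text
t 32.28 tcp [ 0.4586 -0.1135  0.0257] yaw 74.9 q6 -1.6 w 0.997 gf 0.0 F [ 0.6  0.3 -0.4]
[[-0.003, -0.004, 0.217], [0.0, -0.001, -0.0]]
```

Request:
play_rows:
  rows:
    - [[0,-0.004,0.08],[0,0,0]]
    - [[0,-0.004,0.15],[0,0,0]]
    - [[0,-0.004,0.2],[0,0,0]]
    - [[0,-0.004,0.217],[0,0,0]]
    - [[0,-0.004,0.217],[0,0,0]]
    - [[0,-0.004,0.217],[0,0,0]]
    - [[0,-0.004,0.217],[0,0,0]]
    - [[0,-0.004,0.217],[0,0,0]]

```text
time: 32.95
tool_pos: [0.4595, -0.1154, -0.0272]
tcp_rot: [0.414, 3.112, -0.0]
wrist_force: [0.2, 0.4, 1.0]
width: 0.999
grip_force: 0.0
```

Request:
play_rows:
  rows:
    - [[0,0,0],[0,0,0]]
    - [[0,0,0],[0,0,0]]
    - [[0,0,0],[0,0,0]]
    - [[0,0,0],[0,0,0]]
    - [[0,0,0],[0,0,0]]
    - [[0,0,0],[0,0,0]]
    - [[0,0,0],[0,0,0]]
    - [[0,0,0],[0,0,0]]
    - [[0,0,0],[0,0,0]]
    - [[0,0,0],[0,0,0]]
  claw: -1
  newtons: 40

```text
time: 33.78
tool_pos: [0.4588, -0.1154, -0.0279]
tcp_rot: [0.415, 3.114, -0.0]
wrist_force: [-0.1, 0.5, 3.0]
width: 0.168
grip_force: 40.6
```

Request:
play_rows:
  rows:
    - [[0,0,-0.04],[0,0,0]]
    - [[0,0,-0.12],[0,0,0]]
    - [[0,0,-0.22],[0,0,0]]
    - [[0,0,-0.3],[0,0,0]]
    - [[0,0,-0.35],[0,0,0]]
    - [[0,0,-0.35],[0,0,0]]
    - [[0,0,-0.35],[0,0,0]]
    - [[0,0,-0.35],[0,0,0]]

```text
time: 34.45
tool_pos: [0.4576, -0.115, 0.0586]
tcp_rot: [-0.414, -3.113, -0.0]
wrist_force: [-0.3, 0.2, -1.6]
width: 0.175
grip_force: 40.2
```

```bash
python3 -c "
from h import *
c,s=np.cos(np.radians(5.1)),np.sin(np.radians(5.1))
x,y=.6525-.022*c,-.0178-.022*s; print(x,y)
plan((x,y,.06,38),(x,y,.06,5.1))"
```

```text
0.630587096560963 -0.019755674531061713
t 34.45 tcp [ 0.4576 -0.115   0.0586] yaw 74.8 q6 -1.61 w 0.175 gf 40.2 F [-0.3  0.2 -1.6]
[[-0.568, 0.549, -0.007], [-0.001, -0.002, 0.819]]
[[-0.568, 0.549, -0.007], [-0.001, -0.002, 1.55]]
```

Request:
play_rows:
  rows:
    - [[-0.05,0.05,0],[0,0,0.05]]
    - [[-0.12,0.12,0],[0,0,0.15]]
    - [[-0.2,0.19,0],[0,0,0.27]]
    - [[-0.28,0.27,0],[0,0,0.4]]
    - [[-0.36,0.35,0],[0,0,0.53]]
    - [[-0.44,0.42,0],[0,0,0.66]]
    - [[-0.5,0.48,0],[0,0,0.78]]
    - [[-0.55,0.53,0],[0,0,0.88]]
    - [[-0.568,0.549,0],[0,0,0.96]]
    - [[-0.568,0.549,0],[0,0,1]]
    - [[-0.568,0.549,0],[0,0,1]]
    - [[-0.568,0.549,0],[0,0,1]]

```text
time: 35.45
tool_pos: [0.6299, -0.0198, 0.0573]
tcp_rot: [-1.571, -2.717, 0.003]
wrist_force: [-0.7, -0.1, 0.2]
width: 0.172
grip_force: 40.2
```

Request:
play_rows:
  rows:
    - [[0,0,0],[0,0,0.1]]
    - [[0,0,0],[0,0,0.23]]
    - [[0,0,0],[0,0,0.36]]
    - [[0,0,0],[0,0,0.47]]
    - [[0,0,0],[0,0,0.54]]
    - [[0,0,0],[0,0,0.55]]
    - [[0,0,0],[0,0,0.55]]
    - [[0,0,0],[0,0,0.55]]
    - [[0,0,0],[0,0,0.55]]

```text
time: 36.2
tool_pos: [0.6311, -0.02, 0.0591]
tcp_rot: [-2.119, -2.319, 0.0]
wrist_force: [-0.2, -0.3, -0.2]
width: 0.178
grip_force: 40.2
```

```bash
python3 -c "
from h import *
plan((.6306,-.0197,-.021,5.1))"
```

```text
t 36.2 tcp [ 0.6311 -0.02    0.0591] yaw 5.1 q6 -0.16 w 0.178 gf 40.2 F [-0.2 -0.3 -0.2]
[[0.002, -0.002, 0.32], [-0.001, -0.0, 0.001]]
```

Request:
play_rows:
  rows:
    - [[0,0,0.06],[0,0,0]]
    - [[0,0,0.14],[0,0,0]]
    - [[0,0,0.22],[0,0,0]]
    - [[0,0,0.27],[0,0,0]]
    - [[0,0,0.3],[0,0,0]]
    - [[0,0,0.315],[0,0,0]]
    - [[0,0,0.322],[0,0,0]]
    - [[0,0,0.322],[0,0,0]]
    - [[0,0,0.322],[0,0,0]]
    - [[0,0,0.322],[0,0,0]]

```text
time: 37.03
tool_pos: [0.6325, -0.02, -0.02]
tcp_rot: [2.12, 2.317, 0.002]
wrist_force: [0.9, -0.5, -0.2]
width: 0.171
grip_force: 40.2
```

Request:
play_rows:
  rows:
    - [[0,0,0],[0,0,0]]
    - [[0,0,0],[0,0,0]]
    - [[0,0,0],[0,0,0]]
    - [[0,0,0],[0,0,0]]
    - [[0,0,-0.03],[0,0,0]]
    - [[0,0,-0.1],[0,0,0]]
    - [[0,0,-0.2],[0,0,0]]
    - [[0,0,-0.3],[0,0,0]]
    - [[0,0,-0.35],[0,0,0]]
    - [[0,0,-0.35],[0,0,0]]
    - [[0,0,-0.35],[0,0,0]]
    - [[0,0,-0.35],[0,0,0]]
  claw: -0.4

```text
time: 38.03
tool_pos: [0.6303, -0.0199, 0.0651]
tcp_rot: [-2.12, -2.317, 0.002]
wrist_force: [-0.3, -0.3, 0.0]
width: 0.303
grip_force: 0.0
```

```bash
python3 -c "
from h import *
plan((.6325,-.2376,.02,48),(.6325,-.2376,.02,92.3))"
```

```text
t 38.03 tcp [ 0.6303 -0.0199  0.0651] yaw 5.1 q6 -0.16 w 0.303 gf 0.0 F [-0.3 -0.3  0. ]
[[-0.868, -0.068, 0.18], [-0.002, -0.001, -0.954]]
[[-0.868, -0.068, 0.18], [-0.002, -0.002, -1.938]]
```

Request:
play_rows:
  rows:
    - [[-0.12,-0.01,0],[0,0,-0.1]]
    - [[-0.26,-0.02,0],[0,0,-0.25]]
    - [[-0.4,-0.03,0],[0,0,-0.4]]
    - [[-0.54,-0.04,0],[0,0,-0.55]]
    - [[-0.68,-0.05,0],[0,0,-0.7]]
    - [[-0.8,-0.06,0],[0,0,-0.85]]
    - [[-0.868,-0.068,0],[0,0,-0.95]]
    - [[-0.868,-0.068,0],[0,0,-1]]
    - [[-0.868,-0.068,0],[0,0,-1]]
    - [[-0.868,-0.068,0],[0,0,-1]]
    - [[-0.868,-0.068,0],[0,0,-1]]
  claw: 1

```text
time: 38.95
tool_pos: [0.6327, -0.2366, 0.0647]
tcp_rot: [-1.072, -2.95, -0.0]
wrist_force: [0.2, 0.3, -0.1]
width: 1.0
grip_force: 0.0
```

Request:
play_rows:
  rows:
    - [[0,0,0],[0,0,-0.15]]
    - [[0,0,0],[0,0,-0.3]]
    - [[0,0,0],[0,0,-0.45]]
    - [[0,0,0],[0,0,-0.6]]
    - [[0,0,0.05],[0,0,-0.75]]
    - [[0,0,0.12],[0,0,-0.88]]
    - [[0,0,0.18],[0,0,-0.938]]
    - [[0,0,0.18],[0,0,-0.938]]
    - [[0,0,0.18],[0,0,-0.938]]
    - [[0,0,0.18],[0,0,-0.938]]
    - [[0,0,0.18],[0,0,-0.938]]

```text
time: 39.87
tool_pos: [0.6348, -0.2376, 0.0227]
tcp_rot: [-0.062, 3.139, -0.001]
wrist_force: [-0.5, -0.5, 0.9]
width: 1.0
grip_force: 0.0
```

```bash
python3 -c "
from h import *
sticks()
plan((.632,-.2377,-.0282,92.3))"
```

```text
top 255 mid [ 0.6331 -0.0184] len 0.129 yaw -85.2
scene 53 mid [ 0.5942 -0.24  ] len 0.049 yaw -3.1
scene 92 mid [ 0.662  -0.2367] len 0.067 yaw 2.3
scene 257 mid [ 0.6314 -0.0208] len 0.134 yaw -85.1
t 39.97 tcp [ 0.6348 -0.2378  0.0228] yaw 92.3 q6 -2.01 w 1.001 gf 0.0 F [1.  0.5 0.1]
[[0.012, 0.001, 0.204], [-0.001, 0.003, -0.001]]
```

Stick 1 lies in the tray at the commanded spot, yaw −85°. Now I'll grasp stick 2.

Request:
play_rows:
  rows:
    - [[0.008,0,0.08],[0,0,0]]
    - [[0.008,0,0.15],[0,0,0]]
    - [[0.008,0,0.19],[0,0,0]]
    - [[0.008,0,0.205],[0,0,0]]
    - [[0.008,0,0.205],[0,0,0]]
    - [[0.008,0,0.205],[0,0,0]]
    - [[0.008,0,0.205],[0,0,0]]
    - [[0.008,0,0.205],[0,0,0]]

```text
time: 40.63
tool_pos: [0.6328, -0.2381, -0.0286]
tcp_rot: [-0.063, 3.139, -0.001]
wrist_force: [0.6, 0.5, 0.3]
width: 1.001
grip_force: 0.0
```

Request:
play_rows:
  rows:
    - [[0,0,0],[0,0,0]]
    - [[0,0,0],[0,0,0]]
    - [[0,0,0],[0,0,0]]
    - [[0,0,0],[0,0,0]]
    - [[0,0,0],[0,0,0]]
    - [[0,0,0],[0,0,0]]
    - [[0,0,0],[0,0,0]]
    - [[0,0,0],[0,0,0]]
    - [[0,0,0],[0,0,0]]
    - [[0,0,0],[0,0,0]]
  claw: -1
  newtons: 40

```text
time: 41.47
tool_pos: [0.6319, -0.2378, -0.0297]
tcp_rot: [-0.063, 3.141, -0.0]
wrist_force: [0.2, 0.4, 0.6]
width: 0.17
grip_force: 40.8
```

Request:
play_rows:
  rows:
    - [[0,0,-0.04],[0,0,0]]
    - [[0,0,-0.12],[0,0,0]]
    - [[0,0,-0.22],[0,0,0]]
    - [[0,0,-0.3],[0,0,0]]
    - [[0,0,-0.35],[0,0,0]]
    - [[0,0,-0.35],[0,0,0]]
    - [[0,0,-0.35],[0,0,0]]
    - [[0,0,-0.35],[0,0,0]]

```text
time: 42.13
tool_pos: [0.6307, -0.2373, 0.0563]
tcp_rot: [0.063, -3.139, -0.001]
wrist_force: [0.5, -0.5, -1.0]
width: 0.171
grip_force: 40.6
```

```bash
python3 -c "
from h import *
c,s=np.cos(np.radians(5.1)),np.sin(np.radians(5.1))
x,y=.6525+.022*c,-.0178+.022*s; print(x,y)
plan((x,y,.06,50),(x,y,.06,5.1))"
```

```text
0.6744129034390369 -0.015844325468938287
t 42.13 tcp [ 0.6307 -0.2373  0.0563] yaw 92.3 q6 -2.01 w 0.171 gf 40.6 F [ 0.5 -0.5 -1. ]
[[-0.21, 0.878, -0.014], [0.0, -0.003, 0.94]]
[[-0.21, 0.878, -0.014], [-0.001, -0.003, 1.938]]
```

Request:
play_rows:
  rows:
    - [[-0.01,0.04,0],[0,0,0.05]]
    - [[-0.03,0.12,0],[0,0,0.15]]
    - [[-0.06,0.24,0],[0,0,0.27]]
    - [[-0.09,0.37,0],[0,0,0.4]]
    - [[-0.12,0.5,0],[0,0,0.53]]
    - [[-0.15,0.63,0],[0,0,0.66]]
    - [[-0.18,0.75,0],[0,0,0.78]]
    - [[-0.2,0.84,0],[0,0,0.88]]
    - [[-0.21,0.878,0],[0,0,0.96]]
    - [[-0.21,0.878,0],[0,0,1]]
    - [[-0.21,0.878,0],[0,0,1]]
    - [[-0.21,0.878,0],[0,0,1]]

```text
time: 43.13
tool_pos: [0.6739, -0.016, 0.0555]
tcp_rot: [-1.14, -2.924, 0.002]
wrist_force: [0.8, -0.6, 0.1]
width: 0.176
grip_force: 40.6
```

Request:
play_rows:
  rows:
    - [[0,0,0],[0,0,0.1]]
    - [[0,0,0],[0,0,0.23]]
    - [[0,0,0],[0,0,0.36]]
    - [[0,0,0],[0,0,0.5]]
    - [[0,0,0],[0,0,0.64]]
    - [[0,0,0],[0,0,0.77]]
    - [[0,0,0],[0,0,0.87]]
    - [[0,0,0],[0,0,0.93]]
    - [[0,0,0],[0,0,0.938]]
    - [[0,0,0],[0,0,0.938]]
    - [[0,0,0],[0,0,0.938]]
    - [[0,0,0],[0,0,0.938]]

```text
time: 44.13
tool_pos: [0.6752, -0.0165, 0.0573]
tcp_rot: [-2.12, -2.318, 0.001]
wrist_force: [-0.6, -0.4, -0.4]
width: 0.171
grip_force: 40.6
```

```bash
python3 -c "
from h import *
plan((.6744,-.0158,-.0225,5.1))"
```

```text
t 44.13 tcp [ 0.6752 -0.0165  0.0573] yaw 5.1 q6 -0.15 w 0.171 gf 40.6 F [-0.6 -0.4 -0.4]
[[0.003, -0.003, 0.319], [-0.001, -0.0, 0.001]]
```

Request:
play_rows:
  rows:
    - [[0,0,0.06],[0,0,0]]
    - [[0,0,0.14],[0,0,0]]
    - [[0,0,0.22],[0,0,0]]
    - [[0,0,0.27],[0,0,0]]
    - [[0,0,0.3],[0,0,0]]
    - [[0,0,0.315],[0,0,0]]
    - [[0,0,0.323],[0,0,0]]
    - [[0,0,0.323],[0,0,0]]
    - [[0,0,0.323],[0,0,0]]
    - [[0,0,0.323],[0,0,0]]

```text
time: 44.97
tool_pos: [0.6765, -0.0163, -0.0219]
tcp_rot: [2.12, 2.317, 0.002]
wrist_force: [0.0, 0.4, -1.2]
width: 0.175
grip_force: 40.6
```

Request:
play_rows:
  rows:
    - [[0,0,0],[0,0,0]]
    - [[0,0,0],[0,0,0]]
    - [[0,0,0],[0,0,0]]
    - [[0,0,0],[0,0,0]]
    - [[0,0,-0.03],[0,0,0]]
    - [[0,0,-0.1],[0,0,0]]
    - [[0,0,-0.2],[0,0,0]]
    - [[0,0,-0.35],[0,0,0]]
    - [[0,0,-0.5],[0,0,0]]
    - [[0,0,-0.65],[0,0,0]]
    - [[0,0,-0.7],[0,0,0]]
    - [[0,0,-0.7],[0,0,0]]
  claw: -0.4

```text
time: 45.97
tool_pos: [0.6794, -0.0165, 0.159]
tcp_rot: [2.115, 2.311, 0.011]
wrist_force: [0.5, -0.6, 0.8]
width: 0.298
grip_force: 0.0
```

Request:
play_rows:
  rows:
    - [[0.15,0,0],[0,0,0]]
    - [[0.3,0,0],[0,0,0]]
    - [[0.45,0,0],[0,0,0]]
    - [[0.6,0,0],[0,0,0]]
    - [[0.75,0,0],[0,0,0]]
    - [[0.9,0,0],[0,0,0]]
    - [[1,0,0],[0,0,0]]
    - [[1,0,0],[0,0,0]]

```text
time: 46.63
tool_pos: [0.6509, 0.238, 0.1494]
tcp_rot: [-2.113, -2.32, 0.002]
wrist_force: [-0.2, -0.1, 0.2]
width: 0.304
grip_force: 0.0
```

Request:
play_rows:
  rows:
    - [[0.15,0,0],[0,0,0]]
    - [[0.3,0,0],[0,0,0]]
    - [[0.45,0,0],[0,0,0]]
    - [[0.6,0,0],[0,0,0]]
    - [[0.75,0,0],[0,0,0]]
    - [[0.9,0,0],[0,0,0]]
    - [[1,0,0],[0,0,0]]
    - [[1,0,0],[0,0,0]]
    - [[1,0,0],[0,0,0]]
    - [[1,0,0],[0,0,0]]

```text
time: 47.47
tool_pos: [0.6306, 0.4804, 0.1498]
tcp_rot: [2.121, 2.318, -0.005]
wrist_force: [0.9, -0.1, 0.2]
width: 0.299
grip_force: 0.0
```

```bash
python3 - <<'E'
from h import *
ims=sticks(); o=[]
im=ims["top"][:,:,::-1]; sc=ims["scene"][:,:,::-1]
cv2.imwrite("pics/f1.png",np.vstack([cv2.convertScaleAbs(cv2.resize(im[115:265,120:460],(800,353),interpolation=cv2.INTER_CUBIC),alpha=1.4),cv2.resize(sc[130:340,130:430],(800,560),interpolation=cv2.INTER_CUBIC)[:247]]))
cv2.imwrite("pics/f2.png",cv2.resize(sc[120:345,130:430],(800,600),interpolation=cv2.INTER_CUBIC))
plan()
E
```

```text
top 260 mid [ 0.6772 -0.013 ] len 0.129 yaw -85.0
top 255 mid [ 0.633  -0.0172] len 0.131 yaw -85.1
scene 254 mid [ 0.6316 -0.0232] len 0.135 yaw -85.1
scene 242 mid [ 0.677  -0.0169] len 0.137 yaw -84.2
t 47.57 tcp [0.6313 0.4798 0.1509] yaw 5.0 q6 0.53 w 0.302 gf 0.0 F [-0.2 -0.   1.5]
```

View pics/f1.png

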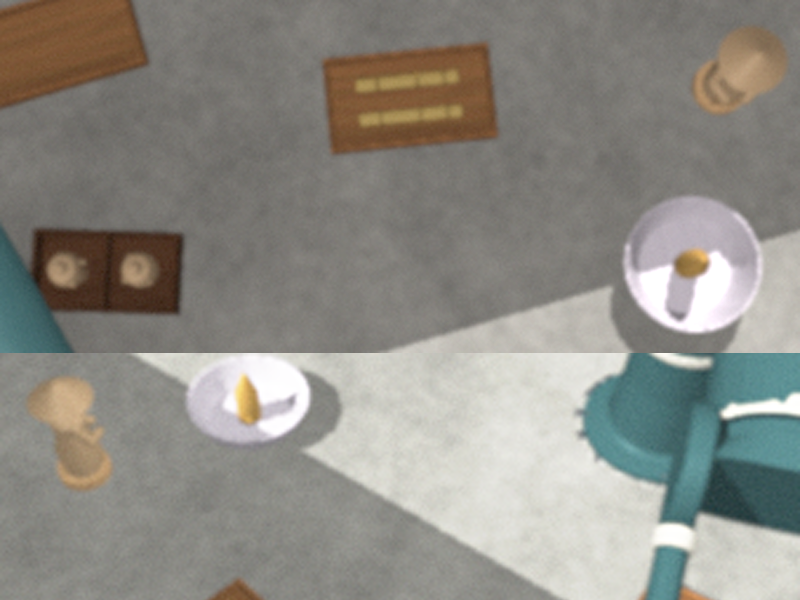

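View pics/f2.png

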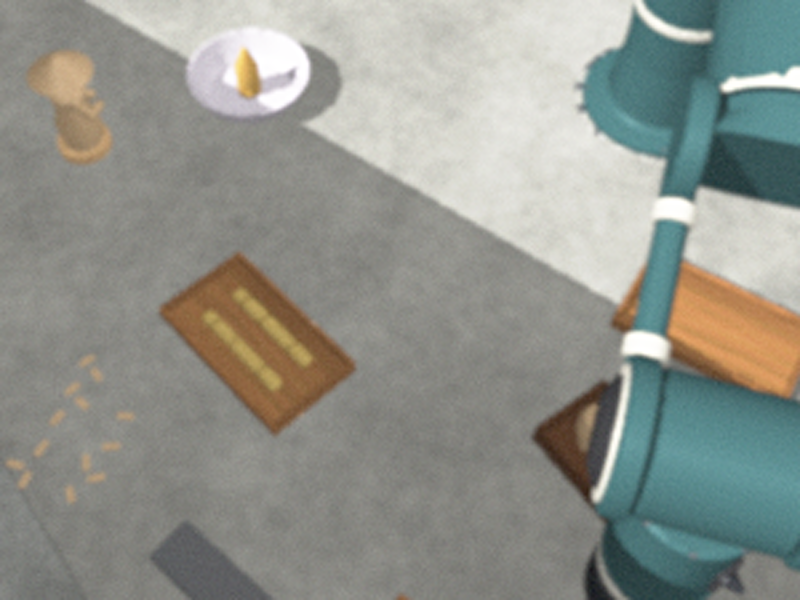

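```bash
python3 - <<'E'
from h import *
from workcell import cams
for n in("top","scene"):
    im=cams.read_camera(n)["image"]; h=cv2.cvtColor(im,cv2.COLOR_RGB2HSV)
    b=np.array([.4393,-.3556,.004])
    pr=lambda x,y,z:proj((x,y,z),n)[0]
    a=np.linspace(0,2*np.pi,40); th=[(r*np.cos(t),r*np.sin(t),z) for t in a for r,z in((.016,.0),(.016,.008),(.017,.013),(.017,.046),(.001,.082))]
    hull=cv2.convexHull(np.array([pr(*(b+t)) for t in th]).astype(np.float32))
    m=cv2.inRange(h,(12,90,40),(32,255,255)); K,l,s,c=cv2.connectedComponentsWithStats(m)
    i=min(range(1,K),key=lambda i:np.hypot(*(c[i]-pr(*(b+[0,0,.035]))))+(s[i,4]<20)*99)
    M=np.zeros(m.shape,np.uint8); cv2.fillConvexPoly(M,np.round(hull).astype(int),1)
    f=lambda q:np.round(np.r_[cv2.minAreaRect(np.argwhere(q)[:,::-1].astype(np.float32))[1],cv2.moments(q.astype(np.uint8),True)["m10"]/q.sum(),cv2.moments(q.astype(np.uint8),True)["m01"]/q.sum(),np.degrees(.5*np.arctan2(2*np.cov(np.argwhere(q).T)[0,1],np.cov(np.argwhere(q).T)[0,0]-np.cov(np.argwhere(q).T)[1,1]))],1)
    print(n,"seen",s[i],f(l==i),"model",cv2.boundingRect(np.argwhere(M)[:,::-1].astype(np.int32)),M.sum(),f(M==1))
E
```

```text
top seen [407 221  14  12 115] [  9.8  13.  413.7 226.3 -62.1] model (406, 221, 17, 14) 182 [ 16.   13.  413.6 227.4 -73.7]
scene seen [219 139   8  17 106] [ 16.    7.  222.3 147.8   9.1] model (218, 137, 12, 21) 178 [ 20.   11.  223.6 148.3  10.1]
```

The bob matches the model of an upright one standing in the bowl. Both sticks lie in the tray, both heads stand in the box, and the farmer hasn't moved. Handing in.

```bash
python3 -c "
from workcell import bot
print(bot.finish_job())"
```

```text
the job is handed in; nothing more can be done
None
```

I handed the job in at about 48 s: both sticks lie side by side in the right-hand tray, one head stands in each bay of the box, the bob stands point up in the bowl, and the farmer is undisturbed. The last pictures showed all of this; the hand-in gave no verdict.

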